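Hang the rack frame on its two hooks

ROBOT

A 7-joint arm with a two-finger parallel gripper is mounted at the origin on a cart in front of the work surface, level with it; the furniture and walls round the work are solid. World frame = base frame: x ahead of the robot, y to its left, z up, the work surface at z = 0. Lengths are in m, angles in rad, forces in N, time in s.
With the tool pointing down it reaches from about 0.4 to 0.75 m from the base axis. Payload 19.5 kg.
Tool frame: the origin (TCP) lies midway between the tips of the shut fingers; the grasp point (between the pads) lies 19 mm behind it; z points along the fingers, y is the line along which they close (so a half turn about z gives the same grasp; the last joint's range is limited). The gripper opens to 85 mm and grips with 20 to 120 N. Pads are 22 mm wide; open, the fingers measure 114 mm over their backs; the gripper's body (76 mm by 85 mm) begins 54 mm behind the grasp point. The pads swing forward as they close: fully open they stand 13 mm farther back than shut.
Start: joints at [-1.296, 0.707, -0.028, 1.485, 0.022, 0.951, -0.075], TCP at [0.179, 0.546, 0.231] pointing down, gripper open.
Joint ranges: [-2.71, 2.71], [-0.32, 2.16], [-1.57, 1.52], [0, 2.45], [-1.46, 4.6], [0, 2.02], [-2.83, 2.83]. Speed limits (rad/s): [1.89, 1.89, 2.57, 2.57, 3.01, 3.01, 3.01].

INTERFACE

Orientations are given as a unit quaternion [w, x, y, z].
In Python, from station import r gives the robot as it stands.
- The arm moves only by the tool servo_tool, never from a script. Its argument "rows" is a list of rows, each an object with "dp": the shift along the world's x, y, z in units of 0.25 m (1.0 is 0.25 m), a list of three; "turn": the turn, a rotation vector about the world's x, y, z in units of 180 degrees (1.0 is 180 degrees), a list of three; "claw": the finger opening in mm, from 0 to 85.4. In form: [{"dp": [tx, ty, tz], "turn": [ax, ay, az], "claw": claw}, ...]. A call has 1 to 20 rows; each row is the pose to reach, as a shift and turn from the pose commanded when the call began, turning the shorter way round; what a row does not reach only later rows make up. A row lasts 1/10 s, in which the tool goes at most 50 mm and 8.59 degrees, less where a joint would pass 70% of its speed; a pose out of reach is approached as far as the arm can. A call with a number of a shift or a turn outside -1 to 1 is refused whole. A call with a gripper value outside its range is refused whole. The fingers move at their own pace and stop on an object; "newtons" is the grip in N (left out, the last holds). Time passes only in rows, so rows that repeat a pose let the fingers close. It gives the time, the measured TCP pose, the force, the opening and the grip force at its end, in the units of the state.
- r.get_obs(): the state, without advancing time (a new reading comes with each control period).
- r.snapshot(name): name is "scene" or "top" or "wrist"; returns a dict with "image" (480x640x3 uint8, blue, green, red), "depth" (480x640 float32, m along the optical axis (not along the pixel's ray), 0 where there is no reading), "fovy" (degrees; the focal length in pixels is half the picture's height over the tangent of half this angle, whatever the lens; pixels are square), "cx", "cy" (the principal point, pixels), "k1" (the pictures are not rectified: a ray, as slopes to the right and down, at radius r is drawn at 1 + k1 r^2 times it, then the intrinsics apply), "cam_to_world" (4x4, takes a point from camera to world coordinates). Camera axes: x right, y up, looking along -z (the intrinsics and any distortion apply to the point x, -y, -z); pixel columns grow to the right and rows downward; lengths in m; the calibration is good to about 2 mm. A picture is of the moment at which its call begins.
- r.finish_job(): hands the job in; it is judged then, once.
The state is a dict: "clock": time; "joints": joint angles; "qd": joint speeds; "effort": joint torques, N m; "eef_pos": TCP position; "orientation": TCP orientation; "contact_force": force on the tool from outside, world axes, zero at the start; "torque": the same for the moment, N m; "width": opening from 0.0 (shut) to 1.0 (fully open); "finger_force": force on a finger pad.
Only numpy, scipy, OpenCV 4.12 (cv2) and the standard library are available. Lean on these libraries where they do the work, as an engineer would, in place of code of your own. Each camera call takes 0.05 s, during which the arm holds its last target. There are 200 camera calls.

TASK

Take the peg rack frame out of its leaning rest by its wooden grip and hang its top bar on the two hooks under the hood of the hook stand, pegs facing out from the board. Make sure that both hooks carry the bar, each end right down in its hook, before you let go; leave the frame hanging still, do not put it down or drop it on the bench, and leave the other things where they are.

Things in the scene. Friction and masses are not known exactly. Their poses are not given: they have to be found in the camera images.
- rack_frame: Loose peg rack frame, 0.2-0.33 kg: 8 mm steel rods, 192 mm wide, 98 high, wooden slat with 4 pegs, wooden grip on the middle of the top bar (152 high over all). Origin: middle of the bottom bar's underside. z up to the grip, y along the bars, -x to the pegged front (pegs reach 22 mm out). Bar axes at z 4 and 94 mm, side rods at y +-88. Starts leaning back (grip to +x) 0.5 rad from vertical.
- grip (a point): Grasp point in the frame's wooden grip: 130 mm above the frame's origin, 36 mm above the top bar's axis. The grip is 24 mm wide along the frame's y (grasp across this), 16 mm thick along x, from the bar up to 152 mm. Axes as the frame's.
- bar_left (a point): Point on the axis of the frame's top bar (8 mm round) 60 mm to the +y side of its middle, 94 mm above the frame's origin; belongs over hook_left. Axes as the frame's.
- bar_right (a point): The same 60 mm to the -y side; belongs over hook_right.
- rest: Fixed dark wooden leaning rest. Origin: on the bench under the frame's bottom bar; x to its back. Base 110 x 180 mm (x -35 to 75). The bottom bar lies on a sill 26 mm high behind a lip 34 mm high; the frame leans on two slanted ribs at y +-70 mm (16 wide) ending just above the top bar. Open in front and above: the frame lifts straight up out of it.
- hook_stand: Fixed stand, plywood board 220 mm wide, two steel hooks, wooden hood. Origin: on the bench below the middle between the bar's seats; x to the board (face at x 45 mm), -x out of the front, z up. Hood 240 wide, underside 286 mm high, front edge at x +5 mm; things on it reach 336 mm. To hold the grip under it, frame plumb, a gripper must lean 25 to 45 deg from vertical, wrist out to the front.
- hook_left (a point): Where the bar's axis lies when seated in the +y hook: y +60 mm, 150 mm above the bench. Hook of 6 mm rod: flat seat 12 mm long between 46 deg flanks; the free tip reaches 15 mm above this point, 22 mm in front of it, the shoulder at the board side as high from 24 mm behind. Bring the bar in at least 20 mm above this point, then down. Axes as the stand's.
- hook_right (a point): The same for the hook on the -y side, y = -60 mm.
- powder_jar: Bystander: plastic pot with a black screw cap, 63 mm wide, 68 mm high, standing in front of the hook stand to its right (seen from the robot). Origin: middle of its underside.
- oil_can: Bystander: red thumb oiler with brass spout, 56 mm wide, 147 mm high, standing left of the hook stand. Origin: middle of its underside.
- sanding_block: Bystander: cork sanding block 46 x 76 x 26 mm lying right of the rest. Origin: middle of its underside.

How it is judged:
By the outcome, as a careful person would: the job done as asked, in the order asked, and still so for the second after the job is handed in, with the robot touching nothing.
It also fails if it takes over 48 s, if anything falls off the work surface, if the arm or the gripper's body presses on something with over 40 N, if the wrist force passes 120 N, or if a joint passes its speed limit or range.

## Working session

There is one attempt and no reset: what is moved stays moved. The work goes in short steps, Python scripts to look and compute and a tool call to move; the robot and the scene stay as the last step left them, time stands still between calls to the robot, and variables do not carry over. Pictures are saved under pics/ and viewed, at most 10 in all, crops included, and the job is handed in when it is done.

Besides the shell and the picture viewer there is one more tool, called by a JSON object that holds its "op" and its "data", one argument or row to a line. servo_tool: Moves the arm, as the interface text tells. Its arguments: {"type":"object","properties":{"rows":{"type":"array","items":{"type":"object","properties":{"dp":{"type":"array","items":{"type":"number"}},"turn":{"type":"array","items":{"type":"number"}},"claw":{"type":"number"}}}},"newtons":{"type":"number"}},"required":["rows"]}

```bash
mkdir -p pics; ls
cat > h.py <<'E'
import numpy as np, cv2, pickle
from station import r
def snap(n,save=None):
    s=r.snapshot(n)
    if save: cv2.imwrite('pics/%s.png'%save,s['image']); pickle.dump(s,open('pics/%s.pkl'%save,'wb'))
    return s
def rays(s,uv):
    f=240/np.tan(np.radians(s['fovy'])/2)
    K=np.array([[f,0,s['cx']],[0,f,s['cy']],[0,0,1.]])
    p=cv2.undistortPoints(np.array(uv,float).reshape(-1,1,2),K,np.array([s['k1'],0,0,0.]))[:,0]
    # exact for small k1 after iterations
    d=np.c_[p[:,0],-p[:,1],-np.ones(len(p))]
    M=s['cam_to_world']; return M[:3,3],d@M[:3,:3].T
def onz(s,uv,z):
    o,d=rays(s,uv); return o+d*((z-o[2])/d[:,2])[:,None]
def dep(s,uv):
    o,d=rays(s,uv); u=np.array(uv).round().astype(int).reshape(-1,2); return o+d*s['depth'][u[:,1],u[:,0]][:,None]
E
python3 - <<'E'
from h import *
print(r.get_obs())
for n in('scene','top'):
    s=snap(n,n); print(n,s['fovy'],s['cx'],s['cy'],s['k1'],s['cam_to_world'].round(3).tolist())
E
```

```text
pics
{'clock': 0.0, 'joints': array([-1.29570748,  0.70709908, -0.02760128,  1.48499498,  0.02203221,
        0.95091709, -0.07554941]), 'qd': array([ 0.00029669,  0.00074265,  0.00087217, -0.00025137,  0.00175154,
       -0.00137068,  0.00040183]), 'effort': array([-1.46730945e-04, -8.83210945e+01,  1.23484276e+00, -2.36172456e+01,
        1.69650262e-02,  6.37875492e-03, -1.39538190e-05]), 'eef_pos': array([0.17905499, 0.54612807, 0.23083082]), 'orientation': array([-5.16549286e-05,  1.57753944e-01,  9.87478295e-01, -5.55301706e-04]), 'contact_force': array([0.45581468, 0.0243488 , 0.05994515]), 'torque': array([-0.02612954,  0.02400177,  0.00649524]), 'finger_force': 0.0, 'width': 0.9979524798116587}
scene 47.87120646909803 316.64852828271864 241.84708277583496 -0.0859070778909651 [[-0.666, 0.354, -0.657, -0.442], [-0.746, -0.286, 0.602, 0.985], [0.025, 0.89, 0.454, 0.749], [0.0, 0.0, 0.0, 1.0]]
top 53.719427874565255 312.80393325762566 231.76788762024447 -0.10359278211421796 [[-0.012, 0.98, -0.198, 0.242], [-1.0, -0.015, -0.011, 0.12], [-0.014, 0.198, 0.98, 1.398], [0.0, 0.0, 0.0, 1.0]]
```

View pics/scene.png

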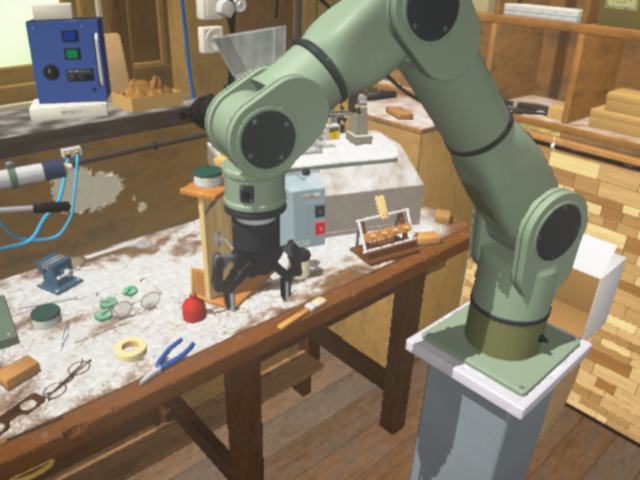

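View pics/top.png

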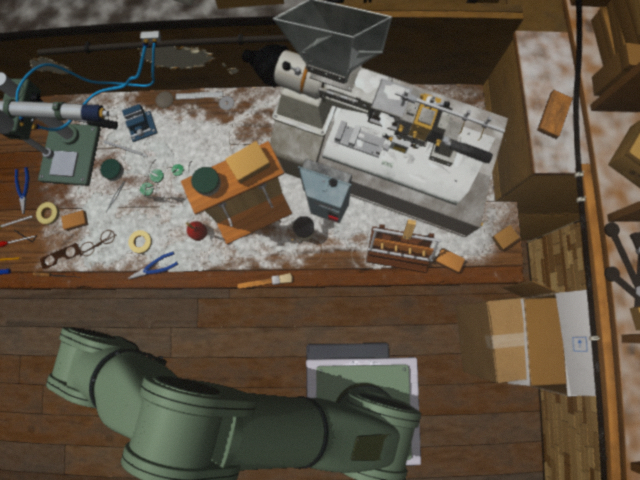

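The scene view shows the stand at about (215,240) behind the gripper, and the rest with its frame at (388,235). The top view shows the hood at (235,190), the jar at (303,227), the oiler at (197,230), the rest at (403,247) and the frame's grip at (410,228). I'll enlarge both.

Run:
```python
import cv2,numpy as np
a=cv2.imread('pics/top.png')
A=cv2.resize(a[205:285,350:470],(800,533),interpolation=cv2.INTER_CUBIC)
cv2.imwrite('pics/t1.png',A)
B=cv2.resize(a[130:250,170:330],(800,600),interpolation=cv2.INTER_CUBIC)
cv2.imwrite('pics/t2.png',B)
s=cv2.imread('pics/scene.png')
cv2.imwrite('pics/s1.png',cv2.resize(s[180:270,335:455],(800,600),interpolation=cv2.INTER_CUBIC))
```

```text
(no output)
```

View pics/t1.png

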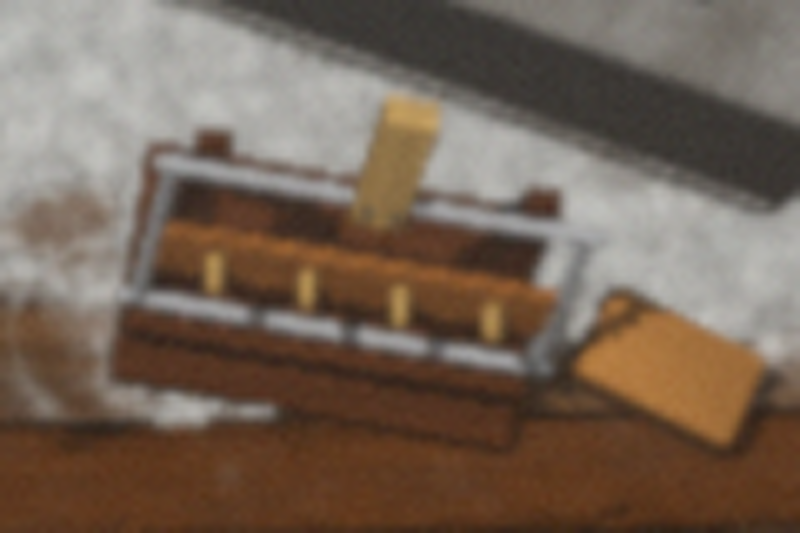

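View pics/t2.png

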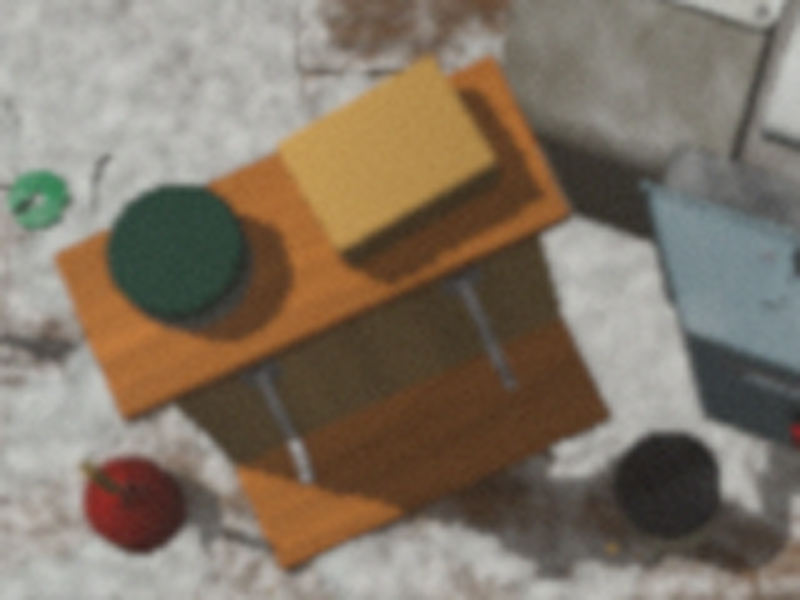

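The first crop shows the frame's top bar from (165,163) to (595,240), its bottom bar from (130,297) to (545,365), the grip top at (412,108), and pegs towards the robot. The second shows the hood's front edge from (128,418) to (572,212) and the hook tips at (308,480) and (512,388).

Run:
```python
from h import *
np.set_printoptions(precision=4,suppress=True)
s=pickle.load(open('pics/top.pkl','rb'))
T1=lambda l:np.array(l,float)/6.6667+[350,205]-0.4
T2=lambda l:np.array(l,float)/5+[170,130]-0.4
b=onz(s,T1([(168,163),(592,237)]),.113); print('topbar ends',b, np.linalg.norm(b[0]-b[1]))
c=onz(s,T1([(135,298),(545,367)]),.034); print('botbar',c,np.linalg.norm(c[0]-c[1]))
print('grip depth',dep(s,T1([(412,115),(400,140),(390,175)])))
print('bar depth',dep(s,T1([(280,183),(480,218)])))
t=onz(s,T2([(306,480),(512,388)]),.165); print('tips',t,np.linalg.norm(t[0]-t[1]))
print('tip depth',dep(s,T2([(306,478),(511,386),(290,440),(495,350)])))
e=T2([(128,416),(572,211),(57,256),(490,58)])
i=dep(s,T2([(140,400),(555,212),(75,258),(488,70)]));print('hood depth',i)
h=onz(s,e,np.median(i[:,2])); print('hood corners',h,np.linalg.norm(h[0]-h[1]))
print('base front',onz(s,T2([(287,568),(608,412)]),.012))
print('jar,can',dep(s,T2([(668,485),(135,503)])))
for a,bb in((b[0],b[1]),(c[0],c[1]),(t[0],t[1]),(h[0],h[1]),(h[2],h[3])):
    d=a-bb; print('yaw of +y axis -> frame yaw',np.degrees(np.arctan2(-d[0],d[1])),(a+bb)/2)
```

```text
topbar ends [[ 0.507  -0.0372  0.113 ]
 [ 0.473  -0.2127  0.113 ]] 0.17868702788922125
botbar [[ 0.4632 -0.0302  0.034 ]
 [ 0.4299 -0.2087  0.034 ]] 0.18165346222919823
grip depth [[ 0.5143 -0.1295  0.1658]
 [ 0.5065 -0.1263  0.1546]
 [ 0.4978 -0.127   0.1264]]
bar depth [[ 0.4975 -0.0832  0.1148]
 [ 0.4811 -0.1654  0.1165]]
tips [[0.5115 0.3533 0.165 ]
 [0.5604 0.2429 0.165 ]] 0.12074501969044733
tip depth [[0.5129 0.3536 0.1637]
 [0.5615 0.2434 0.1649]
 [0.5377 0.3659 0.1478]
 [0.5871 0.2543 0.1455]]
hood depth [[0.5227 0.4095 0.2999]
 [0.6122 0.2087 0.3042]
 [0.5952 0.4449 0.2996]
 [0.689  0.2427 0.2977]]
hood corners [[0.5149 0.4151 0.2997]
 [0.614  0.2007 0.2997]
 [0.5963 0.4539 0.2997]
 [0.6945 0.2416 0.2997]] 0.2361895696208648
base front [[0.4913 0.3925 0.012 ]
 [0.584  0.2001 0.012 ]]
jar,can [[0.5272 0.1626 0.0648]
 [0.5242 0.4758 0.0508]]
yaw of +y axis -> frame yaw -10.95822791737107 [ 0.49   -0.1249  0.113 ]
yaw of +y axis -> frame yaw -10.58595880950957 [ 0.4466 -0.1195  0.034 ]
yaw of +y axis -> frame yaw 23.89680612972575 [0.5359 0.2981 0.165 ]
yaw of +y axis -> frame yaw 24.811330611061244 [0.5645 0.3079 0.2997]
yaw of +y axis -> frame yaw 24.80788285727283 [0.6454 0.3477 0.2997]
```

```bash
cat >> h.py <<'E'
from scipy.spatial.transform import Rotation as Ro
def target(grip,yaw,tilt):
    """grasp point, frame yaw and tool tilt (deg, wrist out to -x) -> TCP pos, Rotation"""
    t=np.radians(tilt); z=np.array([np.sin(t),0,-np.cos(t)]); y=np.array([0,1.,0])
    R=Ro.from_euler('z',yaw,degrees=True)*Ro.from_matrix(np.c_[np.cross(y,z),y,z])
    return np.array(grip)+.019*R.as_matrix()[:,2],R
def rel(wps):
    o=r.get_obs(); q=o['orientation']; R0=Ro.from_quat(np.r_[q[1:],q[0]])
    print('t',o['clock'],'tcp',o['eef_pos'].round(4),'F',o['contact_force'].round(1),'w',round(o['width']*85.4,1),'ff',round(o['finger_force'],1))
    for g,yw,ti in wps:
        p,R=target(g,yw,ti); rv=(R*R0.inv()).as_rotvec()
        print(g,yw,ti,'dp',((p-o['eef_pos'])/.25).round(4),'turn',(rv/np.pi).round(4), 'deg',np.degrees(np.linalg.norm(rv)).round(1))
def state():
    o=r.get_obs(); q=o['orientation']; R=Ro.from_quat(np.r_[q[1:],q[0]]).as_matrix()
    g=o['eef_pos']-.019*R[:,2]; y=R[:,1]
    print('grasp pt',g.round(4),'yaw',np.degrees(np.arctan2(-y[0],y[1])).round(2),'y_z',y[2].round(4),'tilt',np.degrees(np.arccos(-R[2,2])).round(2),'joints',o['joints'].round(2))
E
python3 - <<'E'
from h import *
state()
G=[.5065,-.129,.1406]; up=[.5065,-.129,.24]
rel([([.38,.2,.36],0,11.4),(up,-10.8,11.4),(G,-10.8,11.4)])
E
```

```text
grasp pt [0.1791 0.5462 0.2499] yaw -18.15 y_z -0.0009 tilt 0.05 joints [-1.3   0.71 -0.03  1.48  0.02  0.95 -0.08]
t 0.1 tcp [0.1791 0.5462 0.2309] F [0.5 0.3 0.5] w 85.2 ff 0.0
[0.38, 0.2, 0.36] 0 11.4 dp [ 0.8187 -1.3847  0.4419] turn [-0.0097 -0.0628  0.1005] deg 21.4
[0.5065, -0.129, 0.24] -10.8 11.4 dp [ 1.3244 -2.7035 -0.0381] turn [-0.0156 -0.0614  0.0407] deg 13.6
[0.5065, -0.129, 0.1406] -10.8 11.4 dp [ 1.3244 -2.7035 -0.4357] turn [-0.0156 -0.0614  0.0407] deg 13.6
```

{"op": "servo_tool", "data": {
  "rows": [
    {"dp": [0.2, -0.1, 0.3], "turn": [0, 0, 0], "claw": 60},
    {"dp": [0.7, -1, 0.44], "turn": [-0.01, -0.06, 0.1], "claw": 60},
    {"dp": [0.7, -1, 0.44], "turn": [-0.01, -0.06, 0.1], "claw": 60},
    {"dp": [0.7, -1, 0.44], "turn": [-0.01, -0.06, 0.1], "claw": 60},
    {"dp": [0.7, -1, 0.44], "turn": [-0.01, -0.06, 0.1], "claw": 60},
    {"dp": [0.7, -1, 0.44], "turn": [-0.01, -0.06, 0.1], "claw": 60},
    {"dp": [0.7, -1, 0.44], "turn": [-0.01, -0.06, 0.1], "claw": 60},
    {"dp": [0.7, -1, 0.44], "turn": [-0.01, -0.06, 0.1], "claw": 60},
    {"dp": [0.7, -1, 0.44], "turn": [-0.01, -0.06, 0.1], "claw": 60},
    {"dp": [0.7, -1, 0.44], "turn": [-0.01, -0.06, 0.1], "claw": 60}
  ]
}}

```text
clock: 1.1
eef_pos: [0.3536, 0.2971, 0.3409]
orientation: [0.095, 0.0, 0.996, -0.001]
contact_force: [0.3, 0.4, -1.0]
width: 0.705
finger_force: 0.0
```

Run:
```python
from h import *
state()
s=snap('wrist','w1'); print(s['fovy'],s['cam_to_world'].round(3).tolist())
up=[.5065,-.129,.24]
rel([([.38,.2,.36],0,11.4),(up,-10.8,11.4)])
```

```text
grasp pt [0.35   0.2971 0.3596] yaw -0.03 y_z -0.0014 tilt 10.87 joints [-0.84  0.34 -0.04  1.81  0.21  0.88  0.57]
65.77789754488258 [[0.001, -0.876, -0.482, 0.25], [1.0, -0.0, 0.002, 0.297], [-0.002, -0.482, 0.876, 0.466], [0.0, 0.0, 0.0, 1.0]]
t 1.15 tcp [0.3535 0.2972 0.3409] F [-0.6  0.9  0. ] w 60.0 ff 0.0
[0.38, 0.2, 0.36] 0 11.4 dp [ 0.121  -0.3888  0.0019] turn [ 0.0005 -0.003   0.0001] deg 0.5
[0.5065, -0.129, 0.24] -10.8 11.4 dp [ 0.6267 -1.7076 -0.4781] turn [ 0.0002 -0.003  -0.0599] deg 10.8
```

View pics/w1.png

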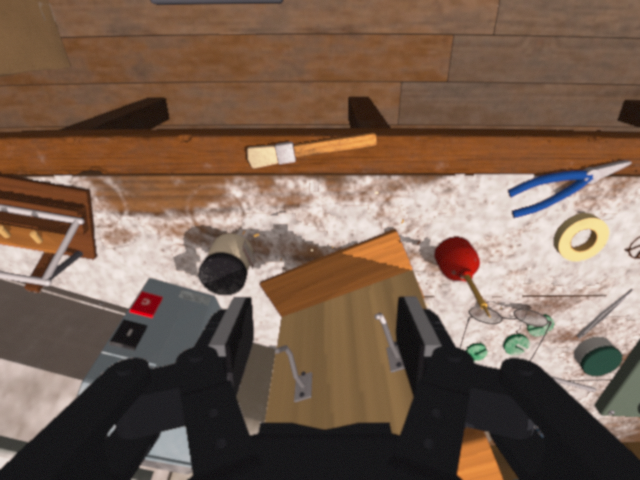

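The wrist view shows the stand upside down, with the hook tips at about (281,350) and (381,318) and their root plates at (303,390) and (397,360). The rest is at the left edge and the jar at (222,268).

Run:
```python
from h import *
s=pickle.load(open('pics/w1.pkl','rb')); t=pickle.load(open('pics/top.pkl','rb'))
uv=[(381,317),(281,349)]
p=onz(s,uv,.163); d=p[0]-p[1]; print(p,p.mean(0),np.linalg.norm(d),np.degrees(np.arctan2(-d[0],d[1])))
print(dep(s,[(383,320),(283,352)]))
# two-view triangulation with top view
T2=lambda l:np.array(l,float)/5+[170,130]-0.4
o1,d1=rays(s,uv);o2,d2=rays(t,T2([(306,480),(512,388)]))
for a,b in zip(d1,d2):
    A=np.c_[a,-b]; k=np.linalg.lstsq(A,o2-o1,rcond=None)[0]; print((o1+a*k[0]),(o2+b*k[1]))
cv2.imwrite('pics/w1c.png',cv2.resize(s['image'][290:420,240:440],(800,520),interpolation=cv2.INTER_CUBIC))
```

```text
[[0.51285763 0.35630216 0.163     ]
 [0.55958636 0.24769068 0.163     ]] [0.536222   0.30199642 0.163     ] 0.11823716633773405 23.279184792457375
[[0.53319421 0.36246862 0.1446598 ]
 [0.63741036 0.23860913 0.09254063]]
[0.51170286 0.35604288 0.16432906] [0.51172578 0.35349731 0.16385236]
[0.56324021 0.24710649 0.15942895] [0.56200182 0.2435089  0.15875038]
```

{"op": "servo_tool", "data": {
  "rows": [
    {"dp": [0.35, -0.95, -0.1], "turn": [0, -0.003, -0.03], "claw": 60},
    {"dp": [0.35, -0.95, -0.1], "turn": [0, -0.003, -0.03], "claw": 60},
    {"dp": [0.35, -0.95, -0.1], "turn": [0, -0.003, -0.03], "claw": 60},
    {"dp": [0.35, -0.95, -0.1], "turn": [0, -0.003, -0.03], "claw": 60},
    {"dp": [0.35, -0.95, -0.1], "turn": [0, -0.003, -0.03], "claw": 60},
    {"dp": [0.35, -0.95, -0.1], "turn": [0, -0.003, -0.03], "claw": 60},
    {"dp": [0.35, -0.95, -0.1], "turn": [0, -0.003, -0.03], "claw": 60},
    {"dp": [0.35, -0.95, -0.1], "turn": [0, -0.003, -0.03], "claw": 60},
    {"dp": [0.35, -0.95, -0.1], "turn": [0, -0.003, -0.03], "claw": 60}
  ]
}}

```text
clock: 2.05
eef_pos: [0.4413, 0.0605, 0.3163]
orientation: [0.099, 0.046, 0.994, -0.005]
contact_force: [-0.7, -0.5, 0.5]
width: 0.705
finger_force: 0.0
```

View pics/w1c.png

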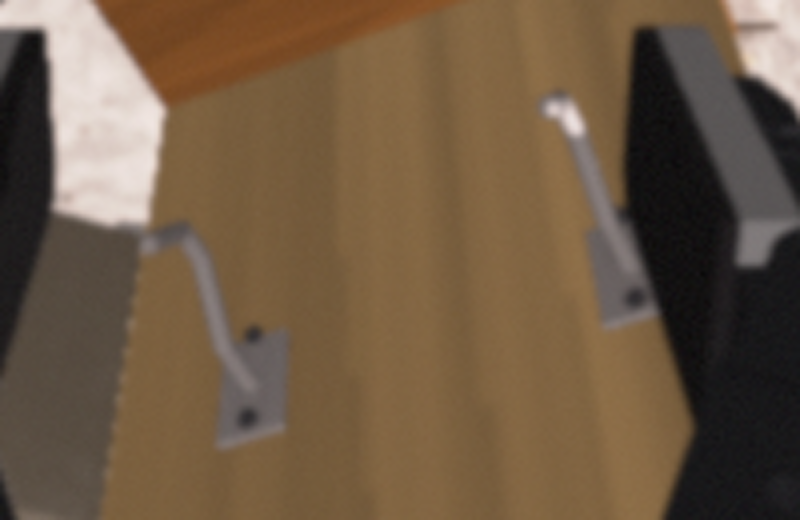

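The crop shows the hook tips at (553,103) and (148,240), so about (378,316) and (277,350) in the full picture, which agrees with the top view.

Run:
```python
from h import *
state()
rel([([.5065,-.129,.25],-10.8,11.4)])
```

```text
grasp pt [0.4376 0.0609 0.3349] yaw -5.34 y_z -0.0005 tilt 11.43 joints [-0.25  0.32 -0.    1.96  0.11  0.68  1.14]
t 2.05 tcp [0.4413 0.0605 0.3163] F [-0.7 -0.5  0.5] w 60.2 ff 0.0
[0.5065, -0.129, 0.25] -10.8 11.4 dp [ 0.2754 -0.7609 -0.3396] turn [ 0.0002  0.0002 -0.0303] deg 5.5
```

{"op": "servo_tool", "data": {
  "rows": [
    {"dp": [0.275, -0.76, -0.2], "turn": [0, 0, -0.03], "claw": 60},
    {"dp": [0.275, -0.76, -0.2], "turn": [0, 0, -0.03], "claw": 60},
    {"dp": [0.275, -0.76, -0.2], "turn": [0, 0, -0.03], "claw": 60},
    {"dp": [0.275, -0.76, -0.3], "turn": [0, 0, -0.03], "claw": 60},
    {"dp": [0.275, -0.76, -0.34], "turn": [0, 0, -0.03], "claw": 60},
    {"dp": [0.275, -0.76, -0.34], "turn": [0, 0, -0.03], "claw": 60},
    {"dp": [0.275, -0.76, -0.34], "turn": [0, 0, -0.03], "claw": 60}
  ]
}}

```text
clock: 2.75
eef_pos: [0.5105, -0.1296, 0.2315]
orientation: [0.099, 0.094, 0.991, -0.009]
contact_force: [0.3, -0.3, -0.1]
width: 0.704
finger_force: 0.0
```

Run:
```python
from h import *
state()
s=snap('wrist','w2')
rel([([.5065,-.129,.1406],-10.8,11.4)])
```

```text
grasp pt [ 0.5069 -0.1289  0.2501] yaw -10.81 y_z -0.0003 tilt 11.42 joints [ 0.21  0.56 -0.04  1.87  0.05  0.51  1.52]
t 2.8 tcp [ 0.5107 -0.1294  0.232 ] F [-0.2  0.5  0.1] w 59.9 ff 0.0
[0.5065, -0.129, 0.1406] -10.8 11.4 dp [-0.002  -0.0013 -0.4402] turn [ 0.0002  0.0004 -0.0001] deg 0.1
```

View pics/w2.png

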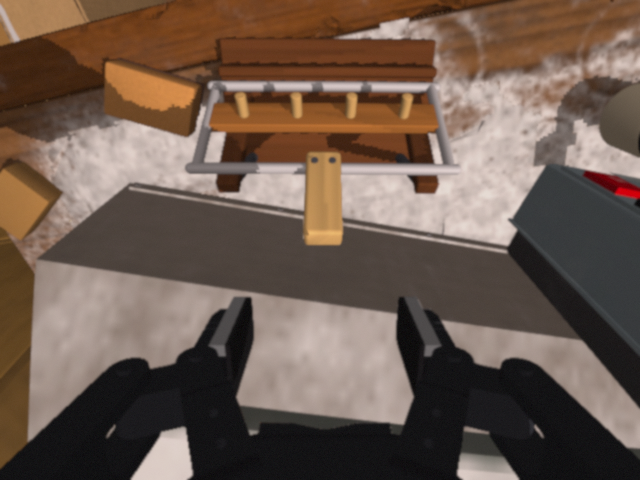

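The wrist view shows the bars level in the picture, with the top bar running (188,168)-(458,168). The grip runs from (322,155) to (322,242), centred between the fingers.

Run:
```python
from h import *
s=pickle.load(open('pics/w2.pkl','rb'))
p=onz(s,[(188,168),(458,168)],.109); d=p[1]-p[0]; print(p,p.mean(0),np.linalg.norm(d),np.degrees(np.arctan2(-d[0],d[1])))
g=onz(s,[(322.5,238)],.162);print('grip top',g, dep(s,[(322,225),(322,200),(322,180),(250,168),(400,168)]))
c=np.cos(np.radians(-10.8)),np.sin(np.radians(-10.8))
m=p.mean(0); print('grip pt',m+[.036*np.sin(.5)*c[0],.036*np.sin(.5)*c[1],.036*np.cos(.5)])
```

```text
[[ 0.47188363 -0.21864176  0.109     ]
 [ 0.50689359 -0.03492943  0.109     ]] [ 0.48938861 -0.1267856   0.109     ] 0.18701849286686292 -10.789453521047342
grip top [[ 0.51463111 -0.13168191  0.162     ]] [[ 0.50746418 -0.1306148   0.15906371]
 [ 0.49892304 -0.12907294  0.14191769]
 [ 0.49117469 -0.12766522  0.1277293 ]
 [ 0.47902884 -0.17534392  0.11262482]
 [ 0.49820062 -0.07502148  0.11245071]]
grip pt [ 0.50634222 -0.13001967  0.14059297]
```

{"op": "servo_tool", "data": {
  "newtons": 80,
  "rows": [
    {"dp": [-0.002, -0.005, -0.15], "turn": [0, 0, 0], "claw": 60},
    {"dp": [-0.002, -0.005, -0.28], "turn": [0, 0, 0], "claw": 60},
    {"dp": [-0.002, -0.005, -0.38], "turn": [0, 0, 0], "claw": 60},
    {"dp": [-0.002, -0.005, -0.44], "turn": [0, 0, 0], "claw": 60},
    {"dp": [-0.002, -0.005, -0.44], "turn": [0, 0, 0], "claw": 60},
    {"dp": [-0.002, -0.005, -0.44], "turn": [0, 0, 0], "claw": 40},
    {"dp": [-0.002, -0.005, -0.44], "turn": [0, 0, 0], "claw": 30},
    {"dp": [-0.002, -0.005, -0.44], "turn": [0, 0, 0], "claw": 15},
    {"dp": [-0.002, -0.005, -0.44], "turn": [0, 0, 0], "claw": 10},
    {"dp": [-0.002, -0.005, -0.44], "turn": [0, 0, 0], "claw": 10},
    {"dp": [-0.002, -0.005, -0.44], "turn": [0, 0, 0], "claw": 10},
    {"dp": [-0.002, -0.005, -0.44], "turn": [0, 0, 0], "claw": 10}
  ]
}}

```text
clock: 4.0
eef_pos: [0.5105, -0.1322, 0.1224]
orientation: [0.1, 0.094, 0.99, -0.01]
contact_force: [-0.7, 2.7, 11.4]
width: 0.269
finger_force: 78.5
```

Run:
```python
from h import *
state(); rel([])
```

```text
grasp pt [ 0.5067 -0.1314  0.141 ] yaw -10.89 y_z -0.0004 tilt 11.56 joints [ 0.2   0.75 -0.02  2.01  0.06  0.18  1.51]
t 4.0 tcp [ 0.5105 -0.1322  0.1224] F [-0.7  2.7 11.4] w 23.0 ff 78.5
```

{"op": "servo_tool", "data": {
  "rows": [
    {"dp": [0, 0, 0.03], "turn": [0, 0, 0], "claw": 10},
    {"dp": [0, 0, 0.08], "turn": [0, 0, 0], "claw": 10},
    {"dp": [0, 0, 0.16], "turn": [0, 0, 0], "claw": 10},
    {"dp": [0, 0, 0.26], "turn": [0, 0, 0], "claw": 10},
    {"dp": [0, 0, 0.38], "turn": [0, 0, 0], "claw": 10},
    {"dp": [0, 0, 0.5], "turn": [0, 0, 0], "claw": 10},
    {"dp": [0, 0, 0.6], "turn": [0, 0, 0], "claw": 10},
    {"dp": [0, 0, 0.6], "turn": [0, 0, 0], "claw": 10}
  ]
}}

```text
clock: 4.8
eef_pos: [0.5106, -0.1327, 0.2747]
orientation: [0.102, 0.095, 0.99, -0.01]
contact_force: [-0.1, -0.5, -3.9]
width: 0.272
finger_force: 78.8
```

Run:
```python
from h import *
state(); s=snap('wrist','w3')
# approach point: 95 mm in front of seat, bar high
yaw=24.3; X=np.array([np.cos(np.radians(yaw)),np.sin(np.radians(yaw)),0]); S=np.array([.5582,.3069,.186])
rel([((S-.15*X+[0,0,.09]).round(4),yaw,40)])
```

```text
grasp pt [ 0.5068 -0.1319  0.2933] yaw -10.92 y_z -0.0009 tilt 11.72 joints [ 0.22  0.5  -0.05  1.81  0.04  0.64  1.53]
t 4.85 tcp [ 0.51   -0.1325  0.2728] F [-0.2  0.3 -4.5] w 23.2 ff 78.8
[0.4215 0.2452 0.276 ] 24.3 40 dp [-0.3095  1.5309 -0.0455] turn [ 0.019  -0.1592  0.1916] deg 45.0
```

View pics/w3.png

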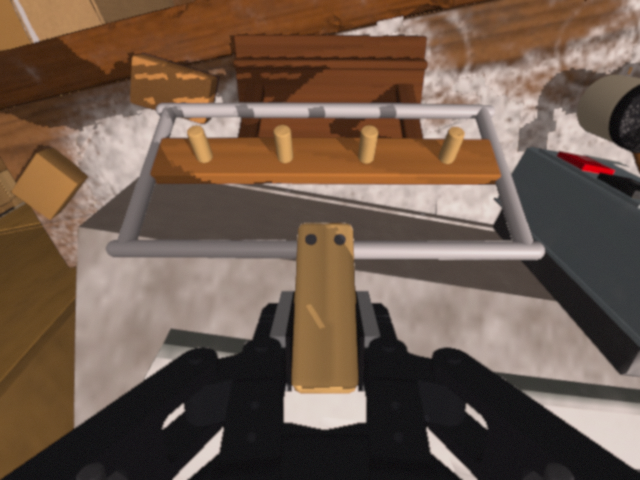

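The wrist view shows the frame held clear of the rest, with the top bar from (110,248) to (543,252), the bottom bar from (160,110) to (490,112), and the grip between the pads at (325,300). I'll measure how it sits in the hand.

```bash
cat >> h.py <<'E'
def axispt(s,uv):
    "point on the axis of an 8 mm rod seen at uv"
    o,d=rays(s,uv); u=np.array(uv).round().astype(int).reshape(-1,2)
    z=np.array([np.median(s['depth'][v-1:v+2,c-1:c+2]) for c,v in u])
    return o+d*(z+.004/np.linalg.norm(d,axis=1))[:,None]
E
python3 - <<'E'
from h import *
np.set_printoptions(precision=4,suppress=True)
s=pickle.load(open('pics/w3.pkl','rb'))
o=r.get_obs(); q=o['orientation']; R=Ro.from_quat(np.r_[q[1:],q[0]]).as_matrix(); g=o['eef_pos']-.019*R[:,2]
for n,c in(('top',(150,200,250,400,450,500)),('bot',(190,220,265,340,430,470))):
    uv=[]
    for x in c:
        y0=250 if n=='top' else 111
        col=s['depth'][y0-14:y0+15,x]; m=np.where(col<col[col>0].min()+.006)[0]; uv.append((x,y0-14+m.mean()))
    P=axispt(s,uv); L=(P-g)@R   # tool coords
    print(n,np.array(uv)[:,1]); print(L)
    k=np.polyfit(L[:,1],L,1); print('at y=0',k[1],'slopes',k[0])
    e=[(110,248),(543,252)] if n=='top' else [(160,110),(490,112)]
    o_,d=rays(s,e); A=(d@R); oo=(o_-g)@R; z=k[1][2]; E=oo+A*((z-oo[2])/A[:,2])[:,None]; print('ends',E)
E
```

```text
top [248.5 248.5 249.  249.5 250.  250. ]
[[ 0.023  -0.0763  0.0268]
 [ 0.0229 -0.0544  0.0271]
 [ 0.0228 -0.0324  0.0269]
 [ 0.0226  0.0328  0.0269]
 [ 0.0222  0.0548  0.0272]
 [ 0.0224  0.0767  0.0267]]
at y=0 [ 0.0227 -0.      0.0269] slopes [-0.0047  1.     -0.    ]
ends [[ 0.0232 -0.0942  0.0269]
 [ 0.0214  0.0962  0.0269]]
bot [110.  109.5 109.5 110.  110.5 111. ]
[[ 0.0814 -0.0761  0.0953]
 [ 0.0816 -0.059   0.0953]
 [ 0.0815 -0.0336  0.0956]
 [ 0.0812  0.0086  0.0951]
 [ 0.0811  0.0595  0.0954]
 [ 0.081   0.0823  0.0956]]
at y=0 [ 0.0813 -0.      0.0954] slopes [-0.0037  1.      0.0008]
ends [[ 0.0816 -0.0933  0.0954]
 [ 0.0805  0.0938  0.0954]]
```

{"op": "servo_tool", "data": {
  "rows": [
    {"dp": [-0.06, 0.03, 0], "turn": [0.001, -0.01, 0.01], "claw": 10},
    {"dp": [-0.15, 0.1, 0], "turn": [0.002, -0.02, 0.02], "claw": 10},
    {"dp": [-0.22, 0.2, 0], "turn": [0.004, -0.03, 0.04], "claw": 10},
    {"dp": [-0.28, 0.32, 0], "turn": [0.005, -0.04, 0.05], "claw": 10},
    {"dp": [-0.31, 0.45, 0], "turn": [0.006, -0.05, 0.06], "claw": 10},
    {"dp": [-0.31, 0.58, 0], "turn": [0.007, -0.06, 0.075], "claw": 10},
    {"dp": [-0.31, 0.71, 0], "turn": [0.008, -0.07, 0.085], "claw": 10},
    {"dp": [-0.31, 0.84, 0], "turn": [0.009, -0.08, 0.096], "claw": 10},
    {"dp": [-0.31, 0.93, 0], "turn": [0.011, -0.09, 0.11], "claw": 10},
    {"dp": [-0.31, 0.98, 0], "turn": [0.012, -0.1, 0.12], "claw": 10},
    {"dp": [-0.31, 1.0, 0], "turn": [0.013, -0.105, 0.126], "claw": 10}
  ]
}}

```text
clock: 5.95
eef_pos: [0.4362, 0.1202, 0.2864]
orientation: [0.248, -0.101, 0.963, 0.044]
contact_force: [-0.3, -0.0, -2.4]
width: 0.27
finger_force: 79.0
```

Run:
```python
from h import *
state()
yaw=24.3; X=np.array([np.cos(np.radians(yaw)),np.sin(np.radians(yaw)),0]); S=np.array([.5586,.306,.1852])
rel([((S-.13*X+[0,0,.07]).round(4),yaw,40.5)])
```

```text
grasp pt [0.4273 0.1176 0.303 ] yaw 12.5 y_z 0.0347 tilt 29.15 joints [-0.45  0.31  0.11  2.32 -0.02  0.    1.45]
t 5.95 tcp [0.4362 0.1202 0.2864] F [-0.3 -0.  -2.4] w 23.0 ff 79.0
[0.4401 0.2525 0.2552] 24.3 40.5 dp [ 0.0605  0.5496 -0.1827] turn [ 0.0096 -0.0637  0.0642] deg 16.4
```

Joint 6 has reached its lower limit here. I'll fit a simple planar arm model to the logged poses to see whether the hanging pose can be reached in this branch.

Run:
```python
from h import *
from scipy.optimize import least_squares
D=np.array([[.707,1.485,.951,.5747,.2309],[.34,1.81,.88,.4617,.3409],[.32,1.96,.68,.4454,.3163],[.56,1.87,.51,.5269,.232],[.75,2.01,.18,.5273,.1224],[.50,1.81,.64,.527,.2728],[.31,2.32,0,.4525,.2864]])
a=D[:,0];b=a+D[:,1];c=b+D[:,2]
def f(p): return np.r_[p[0]*np.sin(a)+p[1]*np.sin(b)+p[2]*np.sin(c)-D[:,3], p[3]+p[0]*np.cos(a)+p[1]*np.cos(b)+p[2]*np.cos(c)-D[:,4]]
o=least_squares(f,[.4,.4,.3,.3]); p=o.x; print(p.round(3),(o.fun*1000).round(0))
for name,dx,dz in(('seat',0,0),('in',0,.03),('front',-.05,.03),('front',-.1,.04),('front',-.13,.07),('f',-.1,.1)):
  for t in(26,33,40.5):
    T=np.radians(t); rr=.637+dx+.019*np.sin(T); z=.1852+dz-.019*np.cos(T)
    W=np.array([rr-p[2]*np.sin(T), z+p[2]*np.cos(T)-p[3]]); d=np.linalg.norm(W)
    q4=np.pi-np.arccos((p[0]**2+p[1]**2-d*d)/(2*p[0]*p[1])); el=np.arctan2(W[0],W[1]); q2=el-np.arctan2(p[1]*np.sin(q4),p[0]+p[1]*np.cos(q4))
    print(name,dx,dz,t,'q2 %.2f q4 %.2f q6 %.2f'%(q2,q4,np.pi-T-q2-q4))
```

```text
[0.516 0.299 0.307 0.323] [ 3. -5. -1.  4. -3. -0.  2.  3. -1. -1.  0. -1. -0. -1.]
seat 0 0 26 q2 0.75 q4 1.83 q6 0.10
seat 0 0 33 q2 0.76 q4 1.95 q6 -0.14
seat 0 0 40.5 q2 0.78 q4 2.06 q6 -0.41
in 0 0.03 26 q2 0.71 q4 1.81 q6 0.18
in 0 0.03 33 q2 0.70 q4 1.92 q6 -0.06
in 0 0.03 40.5 q2 0.72 q4 2.04 q6 -0.33
front -0.05 0.03 26 q2 0.65 q4 1.97 q6 0.07
front -0.05 0.03 33 q2 0.65 q4 2.09 q6 -0.18
front -0.05 0.03 40.5 q2 0.68 q4 2.21 q6 -0.45
front -0.1 0.04 26 q2 0.58 q4 2.12 q6 -0.01
front -0.1 0.04 33 q2 0.59 q4 2.24 q6 -0.26
front -0.1 0.04 40.5 q2 0.63 q4 2.36 q6 -0.55
front -0.13 0.07 26 q2 0.49 q4 2.17 q6 0.03
front -0.13 0.07 33 q2 0.49 q4 2.29 q6 -0.22
front -0.13 0.07 40.5 q2 0.53 q4 2.41 q6 -0.51
f -0.1 0.1 26 q2 0.47 q4 2.03 q6 0.19
f -0.1 0.1 33 q2 0.46 q4 2.15 q6 -0.05
f -0.1 0.1 40.5 q2 0.48 q4 2.28 q6 -0.32
```

```bash
cat >> h.py <<'E'
LK=(.516,.299,.307,.323)
def fk(q):
    z=lambda a:Ro.from_euler('z',-a); y=lambda a:Ro.from_euler('y',a)
    R=z(q[0])*y(q[1]); p=np.array([0,0,LK[3]])+R.apply([0,0,LK[0]])
    R=R*z(q[2])*y(q[3]); p=p+R.apply([0,0,LK[1]])
    R=R*z(q[4])*y(q[5]); p=p+R.apply([0,0,LK[2]])
    return p,R*z(q[6])
E
python3 - <<'E'
from h import *
np.set_printoptions(precision=3,suppress=True)
o=r.get_obs(); q=o['orientation']; R=Ro.from_quat(np.r_[q[1:],q[0]])
p,Rf=fk(o['joints']); print('now',o['joints'],o['eef_pos'],p); print((Rf.inv()*R).as_rotvec())
p,Rf=fk([-1.2957,.7071,-.0276,1.485,.022,.9509,-.0755]); print(p,(Rf.inv()*Ro.from_quat([.1578,.9875,-.0006,0])).as_rotvec())
s=pickle.load(open('pics/top.pkl','rb'))
vv,uu=np.mgrid[150:300:2,280:440:2]; uv=np.c_[uu.ravel(),vv.ravel()]; P=dep(s,uv)
m=(P[:,0]>.35)&(P[:,0]<.68)&(P[:,1]<.17)&(P[:,1]>-.3)&(P[:,2]>.05); P=P[m]
for x in np.arange(.4,.68,.03):
    print(round(x,2),[round(float(max([k[2] for k in P if x<=k[0]<x+.03 and y<=k[1]<y+.04],default=0)),2) for y in np.arange(-.24,.17,.04)])
E
```

```text
now [-0.447  0.312  0.111  2.323 -0.021  0.     1.45 ] [0.436 0.12  0.286] [0.426 0.15  0.285]
[0.    0.    1.571]
[0.149 0.558 0.234] [ 0.    -0.     1.571]
0.4 [0.0, 0.0, 0.0, 0.0, 0.0, 0.0, 0.0, 0.0, 0.0, 0.0, 0.0]
0.43 [0.09, 0.08, 0.08, 0.08, 0.08, 0.0, 0.0, 0.0, 0.0, 0.0, 0.0]
0.46 [0.12, 0.12, 0.13, 0.12, 0.08, 0.08, 0.0, 0.0, 0.0, 0.0, 0.0]
0.49 [0.0, 0.11, 0.17, 0.15, 0.12, 0.11, 0.0, 0.0, 0.0, 0.07, 0.07]
0.52 [0.16, 0.16, 0.16, 0.0, 0.11, 0.0, 0.0, 0.23, 0.22, 0.07, 0.07]
0.55 [0.18, 0.26, 0.26, 0.15, 0.0, 0.0, 0.09, 0.24, 0.24, 0.23, 0.07]
0.58 [0.0, 0.27, 0.28, 0.28, 0.26, 0.15, 0.25, 0.27, 0.27, 0.24, 0.0]
0.61 [0.0, 0.28, 0.38, 0.27, 0.27, 0.27, 0.25, 0.25, 0.25, 0.25, 0.24]
0.64 [0.0, 0.31, 0.29, 0.32, 0.31, 0.3, 0.28, 0.26, 0.25, 0.25, 0.25]
0.67 [0.0, 0.27, 0.27, 0.27, 0.28, 0.28, 0.28, 0.27, 0.26, 0.0, 0.0]
```

```bash
sed -i "s/R=z(q\[0\])\*y(q\[1\]); p=np.array(\[0,0,LK\[3\]\])/R=z(q[0])*y(q[1]); p=z(q[0]).apply([0,-.032,LK[3]])/; s/return p,R\*z(q\[6\])/return p,R*z(q[6])*Ro.from_euler('z',np.pi\/2)/" h.py
python3 - <<'E'
from h import *
o=r.get_obs(); q=o['orientation']; R0=Ro.from_quat(np.r_[q[1:],q[0]]); p0=o['eef_pos']
print(fk(o['joints'])[0]-p0)
def row(qq,p0,R0):
    p,R=fk(qq); return ((p-p0)/.25).round(3).tolist(),((R*R0.inv()).as_rotvec()/np.pi).round(4).tolist(),p.round(3)
qs=[-.35,.15,0,2.25,0,.2,1.45]
print('start',row(qs,p0,R0))
ps,Rs=fk(qs)
for k in range(1,19):
    a=k*np.pi/18; print(k,*row([-.35,.15,0,2.25,a,.2,1.45-a],ps,Rs))
E
```

```text
[ 0.00405928  0.00111898 -0.00147811]
start ([-0.058, -0.001, 0.253], [0.0107, -0.0075, 0.0085], array([0.422, 0.12 , 0.35 ]))
1 [0.017, -0.039, 0.003] [-0.008, -0.0039, -0.0066] [0.426 0.11  0.35 ]
2 [0.039, -0.075, 0.01] [-0.0151, -0.0096, -0.013] [0.431 0.101 0.352]
3 [0.064, -0.106, 0.022] [-0.021, -0.0167, -0.019] [0.438 0.093 0.355]
4 [0.093, -0.133, 0.039] [-0.0257, -0.0251, -0.0245] [0.445 0.087 0.359]
5 [0.124, -0.154, 0.059] [-0.0289, -0.0346, -0.0292] [0.453 0.082 0.364]
6 [0.157, -0.168, 0.082] [-0.0306, -0.0449, -0.033] [0.461 0.078 0.37 ]
7 [0.19, -0.175, 0.108] [-0.0307, -0.0556, -0.0358] [0.469 0.076 0.377]
8 [0.222, -0.175, 0.136] [-0.0293, -0.0665, -0.0376] [0.477 0.076 0.384]
9 [0.253, -0.167, 0.165] [-0.0262, -0.0771, -0.0382] [0.485 0.078 0.391]
10 [0.281, -0.153, 0.193] [-0.0217, -0.0873, -0.0376] [0.492 0.082 0.398]
11 [0.305, -0.133, 0.221] [-0.0159, -0.0966, -0.0359] [0.498 0.087 0.405]
12 [0.326, -0.106, 0.247] [-0.0089, -0.1047, -0.0331] [0.503 0.093 0.411]
13 [0.342, -0.074, 0.271] [-0.001, -0.1116, -0.0293] [0.507 0.101 0.417]
14 [0.352, -0.038, 0.291] [0.0076, -0.1168, -0.0246] [0.51  0.11  0.422]
15 [0.357, 0.001, 0.308] [0.0167, -0.1203, -0.0191] [0.511 0.12  0.427]
16 [0.356, 0.041, 0.32] [0.0259, -0.122, -0.0131] [0.511 0.13  0.43 ]
17 [0.35, 0.083, 0.327] [0.035, -0.1217, -0.0066] [0.509 0.141 0.431]
18 [0.338, 0.123, 0.33] [0.0437, -0.1196, 0.0] [0.506 0.151 0.432]
```

{"op": "servo_tool", "data": {
  "rows": [
    {"dp": [-0.02, 0, 0.08], "turn": [0.003, -0.002, 0.002], "claw": 10},
    {"dp": [-0.04, 0, 0.16], "turn": [0.006, -0.004, 0.005], "claw": 10},
    {"dp": [-0.058, 0, 0.23], "turn": [0.009, -0.006, 0.007], "claw": 10},
    {"dp": [-0.058, 0, 0.253], "turn": [0.0107, -0.0075, 0.0085], "claw": 10},
    {"dp": [-0.058, 0, 0.253], "turn": [0.0107, -0.0075, 0.0085], "claw": 10},
    {"dp": [-0.058, 0, 0.253], "turn": [0.0107, -0.0075, 0.0085], "claw": 10}
  ]
}}

```text
clock: 6.55
eef_pos: [0.4224, 0.1185, 0.3491]
orientation: [0.26, -0.108, 0.958, 0.062]
contact_force: [-0.0, -1.1, -3.9]
width: 0.269
finger_force: 79.1
```

Run:
```python
from h import *
state(); o=r.get_obs(); q=o['orientation']; R0=Ro.from_quat(np.r_[q[1:],q[0]]); p0=o['eef_pos']
p,R=fk([-.35,.15,0,2.25,0,.2,1.45]); print(p0,(p-p0)/.25,(R*R0.inv()).as_rotvec()/np.pi)
```

```text
grasp pt [0.4132 0.1152 0.3654] yaw 13.87 y_z 0.0622 tilt 30.98 joints [-0.38  0.16  0.04  2.24 -0.04  0.2   1.49]
[0.42239551 0.11852392 0.34907137] [-0.00241829  0.00550602  0.00235576] [ 3.79104402e-05 -2.71544025e-04  1.36173730e-03]
```

Now for the wrist flip along the cone.

{"op": "servo_tool", "data": {
  "rows": [
    {"dp": [0.017, -0.039, 0.003], "turn": [-0.008, -0.0039, -0.0066], "claw": 10},
    {"dp": [0.039, -0.075, 0.01], "turn": [-0.0151, -0.0096, -0.013], "claw": 10},
    {"dp": [0.064, -0.106, 0.022], "turn": [-0.021, -0.0167, -0.019], "claw": 10},
    {"dp": [0.093, -0.133, 0.039], "turn": [-0.0257, -0.0251, -0.0245], "claw": 10},
    {"dp": [0.124, -0.154, 0.059], "turn": [-0.0289, -0.0346, -0.0292], "claw": 10},
    {"dp": [0.157, -0.168, 0.082], "turn": [-0.0306, -0.0449, -0.033], "claw": 10},
    {"dp": [0.19, -0.175, 0.108], "turn": [-0.0307, -0.0556, -0.0358], "claw": 10},
    {"dp": [0.222, -0.175, 0.136], "turn": [-0.0293, -0.0665, -0.0376], "claw": 10},
    {"dp": [0.253, -0.167, 0.165], "turn": [-0.0262, -0.0771, -0.0382], "claw": 10},
    {"dp": [0.281, -0.153, 0.193], "turn": [-0.0217, -0.0873, -0.0376], "claw": 10},
    {"dp": [0.305, -0.133, 0.221], "turn": [-0.0159, -0.0966, -0.0359], "claw": 10},
    {"dp": [0.326, -0.106, 0.247], "turn": [-0.0089, -0.1047, -0.0331], "claw": 10},
    {"dp": [0.342, -0.074, 0.271], "turn": [-0.001, -0.1116, -0.0293], "claw": 10},
    {"dp": [0.352, -0.038, 0.291], "turn": [0.0076, -0.1168, -0.0246], "claw": 10},
    {"dp": [0.357, 0.001, 0.308], "turn": [0.0167, -0.1203, -0.0191], "claw": 10},
    {"dp": [0.356, 0.041, 0.32], "turn": [0.0259, -0.122, -0.0131], "claw": 10},
    {"dp": [0.35, 0.083, 0.327], "turn": [0.035, -0.1217, -0.0066], "claw": 10},
    {"dp": [0.338, 0.123, 0.33], "turn": [0.0437, -0.1196, 0], "claw": 10},
    {"dp": [0.338, 0.123, 0.33], "turn": [0.0437, -0.1196, 0], "claw": 10}
  ]
}}

```text
clock: 8.45
eef_pos: [0.5104, 0.149, 0.4605]
orientation: [0.425, -0.102, 0.893, 0.104]
contact_force: [0.6, 0.3, -3.3]
width: 0.271
finger_force: 79.1
```

Run:
```python
from h import *
state()
yaw=24.3; X=np.array([np.cos(np.radians(yaw)),np.sin(np.radians(yaw)),0]); S=np.array([.5586,.306,.1852])
rel([((S-.12*X+[0,0,.13]).round(4),yaw,40.5),((S-.1*X+[0,0,.10]).round(4),yaw,40.5)])
```

```text
grasp pt [0.4964 0.1438 0.4722] yaw 15.74 y_z 0.0993 tilt 51.89 joints [-0.27  0.12 -0.07  2.12 -0.35  0.    1.81]
t 8.45 tcp [0.5104 0.149  0.4605] F [ 0.6  0.3 -3.3] w 23.2 ff 79.1
[0.4492 0.2566 0.3152] 24.3 40.5 dp [-0.1999  0.4508 -0.6389] turn [-0.0509  0.0475  0.0504] deg 15.5
[0.4675 0.2648 0.2852] 24.3 40.5 dp [-0.1267  0.4836 -0.7589] turn [-0.0509  0.0475  0.0504] deg 15.5
```

The flip didn't take: the wrist stayed at q6≈0. I'll redo it with a much wider cone, high in free air.

Run:
```python
from h import *
def row(qq,p0,R0):
    p,R=fk(qq); return ((p-p0)/.25).round(3).tolist(),((R*R0.inv()).as_rotvec()/np.pi).round(3).tolist(),p.round(3)
o=r.get_obs(); q=o['orientation']; R0=Ro.from_quat(np.r_[q[1:],q[0]]); p0=o['eef_pos']
b=[-.35,.15,0,2.25]
for c in(.2,.45,.7): print('start',row(b+[0,c,1.45],p0,R0))
ps,Rs=fk(b+[0,.7,1.45])
for k in range(1,11):
    a=k*np.pi/20; print(k,*row(b+[a,.7,1.45-a],ps,Rs))
```

```text
start ([-0.355, -0.116, -0.443], [-0.041, 0.108, 0.0], array([0.422, 0.12 , 0.35 ]))
start ([-0.618, -0.212, -0.567], [-0.068, 0.183, 0.001], array([0.356, 0.096, 0.319]))
start ([-0.901, -0.316, -0.618], [-0.096, 0.258, 0.001], array([0.285, 0.07 , 0.306]))
1 [0.049, -0.114, 0.007] [-0.029, -0.013, -0.013] [0.297 0.042 0.308]
2 [0.111, -0.22, 0.026] [-0.055, -0.031, -0.026] [0.313 0.015 0.313]
3 [0.183, -0.316, 0.058] [-0.079, -0.053, -0.038] [ 0.331 -0.009  0.321]
4 [0.264, -0.399, 0.102] [-0.099, -0.078, -0.049] [ 0.351 -0.03   0.332]
5 [0.352, -0.467, 0.157] [-0.115, -0.107, -0.06] [ 0.373 -0.047  0.345]
6 [0.445, -0.519, 0.22] [-0.126, -0.138, -0.069] [ 0.396 -0.06   0.361]
7 [0.541, -0.553, 0.292] [-0.133, -0.17, -0.076] [ 0.42  -0.068  0.379]
8 [0.637, -0.569, 0.369] [-0.135, -0.204, -0.081] [ 0.444 -0.072  0.398]
9 [0.73, -0.565, 0.451] [-0.132, -0.239, -0.085] [ 0.468 -0.071  0.419]
10 [0.819, -0.543, 0.534] [-0.124, -0.273, -0.087] [ 0.49  -0.066  0.44 ]
```

Run:
```python
from h import *
def row(qq,p0,R0):
    p,R=fk(qq); return ((p-p0)/.25).round(3).tolist(),((R*R0.inv()).as_rotvec()/np.pi).round(3).tolist(),p.round(3)
o=r.get_obs(); q=o['orientation']; R0=Ro.from_quat(np.r_[q[1:],q[0]]); p0=o['eef_pos']
b=[-.35,.1,0,2.0]
for c in(.6,): print('start',row(b+[0,c,1.45],p0,R0))
ps,Rs=fk(b+[0,.6,1.45])
for k in range(1,11):
    a=k*np.pi/20; print(k,*row(b+[a,.6,1.45-a],ps,Rs))
```

```text
start ([-0.341, -0.112, -0.21], [-0.052, 0.138, 0.0], array([0.425, 0.121, 0.408]))
1 [0.041, -0.1, 0.007] [-0.02, -0.01, -0.02] [0.435 0.096 0.41 ]
2 [0.09, -0.195, 0.029] [-0.037, -0.023, -0.039] [0.447 0.072 0.415]
3 [0.144, -0.283, 0.065] [-0.053, -0.04, -0.058] [0.461 0.05  0.424]
4 [0.203, -0.36, 0.114] [-0.065, -0.061, -0.075] [0.476 0.031 0.437]
5 [0.264, -0.425, 0.175] [-0.075, -0.084, -0.091] [0.491 0.015 0.452]
6 [0.328, -0.477, 0.247] [-0.081, -0.109, -0.104] [0.507 0.002 0.47 ]
7 [0.391, -0.515, 0.327] [-0.084, -0.137, -0.115] [ 0.523 -0.008  0.49 ]
8 [0.453, -0.537, 0.414] [-0.083, -0.165, -0.123] [ 0.538 -0.013  0.511]
9 [0.512, -0.542, 0.505] [-0.079, -0.194, -0.129] [ 0.553 -0.014  0.534]
10 [0.567, -0.531, 0.599] [-0.071, -0.223, -0.131] [ 0.567 -0.012  0.558]
```

{"op": "servo_tool", "data": {
  "rows": [
    {"dp": [-0.08, -0.03, -0.05], "turn": [-0.012, 0.03, 0], "claw": 10},
    {"dp": [-0.17, -0.056, -0.1], "turn": [-0.026, 0.07, 0], "claw": 10},
    {"dp": [-0.27, -0.09, -0.16], "turn": [-0.04, 0.105, 0], "claw": 10},
    {"dp": [-0.341, -0.112, -0.21], "turn": [-0.052, 0.138, 0], "claw": 10},
    {"dp": [-0.341, -0.112, -0.21], "turn": [-0.052, 0.138, 0], "claw": 10},
    {"dp": [-0.341, -0.112, -0.21], "turn": [-0.052, 0.138, 0], "claw": 10}
  ]
}}

```text
clock: 9.05
eef_pos: [0.4261, 0.1219, 0.4081]
orientation: [0.213, -0.112, 0.969, 0.05]
contact_force: [-0.2, 0.0, -2.8]
width: 0.271
finger_force: 79.0
```

{"op": "servo_tool", "data": {
  "rows": [
    {"dp": [0.041, -0.1, 0.007], "turn": [-0.02, -0.01, -0.02], "claw": 10},
    {"dp": [0.09, -0.195, 0.029], "turn": [-0.037, -0.023, -0.039], "claw": 10},
    {"dp": [0.144, -0.283, 0.065], "turn": [-0.053, -0.04, -0.058], "claw": 10},
    {"dp": [0.203, -0.36, 0.114], "turn": [-0.065, -0.061, -0.075], "claw": 10},
    {"dp": [0.264, -0.425, 0.175], "turn": [-0.075, -0.084, -0.091], "claw": 10}
  ]
}}

```text
clock: 9.55
eef_pos: [0.4915, 0.0145, 0.4514]
orientation: [0.33, -0.002, 0.938, -0.108]
contact_force: [-0.1, -1.3, -2.3]
width: 0.269
finger_force: 79.0
```

```bash
python3 -c "
from h import *
state()"
```

```text
grasp pt [0.4798 0.0184 0.4658] yaw -3.94 y_z -0.204 tilt 40.67 joints [-0.97  0.14  0.74  2.    0.59  0.5   0.86]
```

```bash
cat > sim.py <<'E'
from h import *
LO=np.array([-2.71,-.32,-1.57,0,-1.46,0,-2.83]); HI=np.array([2.71,2.16,1.52,2.45,4.6,2.02,2.83])
def step(q,p,R,n=15):
    for _ in range(n):
        def e(q): a,B=fk(q); return np.r_[p-a,(R*B.inv()).as_rotvec()*.3]
        e0=e(q); J=np.array([(e(q+1e-5*np.eye(7)[i])-e0)/1e-5 for i in range(7)]).T
        free=np.ones(7,bool)
        for _ in range(3):
            dq=np.zeros(7); Jf=J[:,free]; dq[free]=-Jf.T@np.linalg.solve(Jf@Jf.T+1e-6*np.eye(6),e0)
            bad=free&((q+dq<LO)|(q+dq>HI))
            if not bad.any(): break
            free&=~bad
        q=np.clip(q+np.clip(dq,-.1,.1),LO,HI)
    return q,np.linalg.norm(e(q))
E
python3 - <<'E'
from sim import *
np.set_printoptions(precision=2,suppress=True)
b=[-.35,.1,0,2.0]
# validate: replay from start
q=np.array(b+[0,.6,1.45])
for k in range(1,6):
    a=k*np.pi/20; q,e=step(q,*fk(b+[a,.6,1.45-a]))
print('sim replay',q,e)
q=r.get_obs()['joints']
for k in range(6,21):
    a=k*np.pi/20; c=.6 if k<=10 else .6-.03*(k-10); q,e=step(q,*fk(b+[a,c,1.45-a])); print(k,q,round(e,4))
yaw=24.3; X=np.array([np.cos(np.radians(yaw)),np.sin(np.radians(yaw)),0]); S=np.array([.5586,.306,.1852])
p0,R0=fk(q)
from scipy.spatial.transform import Slerp
p1,R1=target(S-.1*X+[0,0,.1],yaw,40.5); sl=Slerp([0,1],Ro.concatenate([R0,R1]))
for u in np.linspace(.1,1,10): q,e=step(q,p0+(p1-p0)*u,sl(u))
print('wp',q,e)
q,e=step(q,*target(S-.05*X+[0,0,.04],yaw,40.5));print(q,e)
q,e=step(q,*target(S,yaw,40.5));print('seat',q,e)
E
```

```text
sim replay [-0.57  0.09  0.25  2.02  0.74  0.57  0.71] 1.8557723800795782e-16
6 [-1.1   0.09  0.87  2.05  0.81  0.49  0.66] 0.0
7 [-1.16  0.09  0.94  2.05  0.99  0.47  0.48] 0.0
8 [-1.21  0.1   1.01  2.05  1.17  0.44  0.29] 0.0
9 [-1.26  0.1   1.07  2.05  1.38  0.42  0.08] 0.0
10 [-1.29  0.1   1.1   2.05  1.6   0.41 -0.14] 0.0
11 [-1.26  0.1   1.06  2.05  1.82  0.4  -0.37] 0.0
12 [-1.19  0.09  0.98  2.05  2.02  0.4  -0.58] 0.0
13 [-1.12  0.09  0.89  2.05  2.2   0.4  -0.77] 0.0
14 [-1.04  0.09  0.8   2.04  2.38  0.39 -0.95] 0.0
15 [-0.96  0.08  0.7   2.04  2.54  0.39 -1.11] 0.0
16 [-0.89  0.08  0.61  2.04  2.7   0.38 -1.27] 0.0
17 [-0.81  0.08  0.53  2.03  2.85  0.37 -1.42] 0.0
18 [-0.74  0.08  0.45  2.03  2.99  0.35 -1.56] 0.0
19 [-0.67  0.09  0.36  2.02  3.13  0.33 -1.7 ] 0.0
20 [-0.6   0.09  0.29  2.02  3.27  0.31 -1.83] 0.0
wp [-0.82  0.48  0.26  2.29  3.08  0.32 -1.72] 1.7505826822829504e-16
[-0.75  0.66  0.2   2.21  3.11  0.42 -1.75] 9.55956985753932e-17
seat [-0.71  0.78  0.18  2.08  3.13  0.41 -1.76] 1.5408290066574252e-16
```

Run:
```python
from sim import *
b=[-.35,.1,0,2.0]
def row(qq,p0,R0):
    p,R=fk(qq); return ((p-p0)/.25).round(3).tolist(),((R*R0.inv()).as_rotvec()/np.pi).round(3).tolist()
p5,R5=fk(b+[np.pi/4,.6,1.45-np.pi/4])
for k in range(6,21):
    a=k*np.pi/20; c=.6 if k<=10 else .6-.03*(k-10); print(k,*row(b+[a,c,1.45-a],p5,R5))
```

```text
6 [0.063, -0.052, 0.071] [-0.008, -0.026, -0.011]
7 [0.127, -0.089, 0.151] [-0.014, -0.054, -0.02]
8 [0.189, -0.111, 0.238] [-0.017, -0.083, -0.025]
9 [0.248, -0.117, 0.33] [-0.017, -0.112, -0.027]
10 [0.302, -0.106, 0.423] [-0.013, -0.141, -0.026]
11 [0.354, -0.045, 0.502] [-0.001, -0.167, -0.014]
12 [0.395, 0.027, 0.572] [0.013, -0.188, 0.0]
13 [0.424, 0.108, 0.629] [0.028, -0.205, 0.016]
14 [0.441, 0.195, 0.673] [0.044, -0.217, 0.034]
15 [0.448, 0.283, 0.703] [0.061, -0.224, 0.051]
16 [0.445, 0.371, 0.719] [0.077, -0.226, 0.069]
17 [0.434, 0.455, 0.721] [0.092, -0.224, 0.086]
18 [0.415, 0.531, 0.71] [0.105, -0.218, 0.102]
19 [0.392, 0.599, 0.688] [0.117, -0.209, 0.116]
20 [0.366, 0.656, 0.656] [0.126, -0.198, 0.127]
```

{"op": "servo_tool", "data": {
  "rows": [
    {"dp": [0.063, -0.052, 0.071], "turn": [-0.008, -0.026, -0.011], "claw": 10},
    {"dp": [0.127, -0.089, 0.151], "turn": [-0.014, -0.054, -0.02], "claw": 10},
    {"dp": [0.189, -0.111, 0.238], "turn": [-0.017, -0.083, -0.025], "claw": 10},
    {"dp": [0.248, -0.117, 0.33], "turn": [-0.017, -0.112, -0.027], "claw": 10},
    {"dp": [0.302, -0.106, 0.423], "turn": [-0.013, -0.141, -0.026], "claw": 10},
    {"dp": [0.354, -0.045, 0.502], "turn": [-0.001, -0.167, -0.014], "claw": 10},
    {"dp": [0.395, 0.027, 0.572], "turn": [0.013, -0.188, 0], "claw": 10}
  ]
}}

```text
clock: 10.25
eef_pos: [0.5803, 0.0064, 0.5748]
orientation: [0.555, 0.044, 0.823, -0.112]
contact_force: [0.4, -0.5, -3.0]
width: 0.271
finger_force: 79.2
```

Run:
```python
from sim import *
state()
b=[-.35,.1,0,2.0]
o=r.get_obs(); q=o['orientation']; R0=Ro.from_quat(np.r_[q[1:],q[0]]); p0=o['eef_pos']
for k in range(12,21):
    a=k*np.pi/20; c=.6-.03*(k-10); p,R=fk(b+[a,c,1.45-a]); print(k,((p-p0)/.25).round(3).tolist(),((R*R0.inv()).as_rotvec()/np.pi).round(3).tolist())
```

```text
grasp pt [0.5631 0.0108 0.5816] yaw -11.43 y_z -0.1356 tilt 69.02 joints [-1.24  0.21  1.15  2.    1.86  0.26 -0.47]
12 [0.039, 0.06, 0.079] [0.008, -0.023, 0.016]
13 [0.067, 0.142, 0.136] [0.019, -0.04, 0.035]
14 [0.085, 0.228, 0.18] [0.029, -0.053, 0.055]
15 [0.091, 0.317, 0.21] [0.04, -0.061, 0.076]
16 [0.088, 0.405, 0.226] [0.051, -0.064, 0.097]
17 [0.077, 0.488, 0.228] [0.061, -0.063, 0.117]
18 [0.059, 0.565, 0.217] [0.07, -0.059, 0.136]
19 [0.036, 0.632, 0.195] [0.078, -0.05, 0.152]
20 [0.01, 0.689, 0.164] [0.084, -0.04, 0.165]
```

{"op": "servo_tool", "data": {
  "rows": [
    {"dp": [0.039, 0.06, 0.079], "turn": [0.008, -0.023, 0.016], "claw": 10},
    {"dp": [0.067, 0.142, 0.136], "turn": [0.019, -0.04, 0.035], "claw": 10},
    {"dp": [0.085, 0.228, 0.18], "turn": [0.029, -0.053, 0.055], "claw": 10},
    {"dp": [0.091, 0.317, 0.21], "turn": [0.04, -0.061, 0.076], "claw": 10},
    {"dp": [0.088, 0.405, 0.226], "turn": [0.051, -0.064, 0.097], "claw": 10},
    {"dp": [0.077, 0.488, 0.228], "turn": [0.061, -0.063, 0.117], "claw": 10},
    {"dp": [0.059, 0.565, 0.217], "turn": [0.07, -0.059, 0.136], "claw": 10},
    {"dp": [0.036, 0.632, 0.195], "turn": [0.078, -0.05, 0.152], "claw": 10},
    {"dp": [0.01, 0.689, 0.164], "turn": [0.084, -0.04, 0.165], "claw": 10},
    {"dp": [0.01, 0.689, 0.164], "turn": [0.084, -0.04, 0.165], "claw": 10}
  ]
}}

```text
clock: 11.25
eef_pos: [0.5823, 0.176, 0.6154]
orientation: [0.604, -0.087, 0.78, 0.142]
contact_force: [0.6, -0.6, -2.4]
width: 0.269
finger_force: 79.3
```

Run:
```python
from sim import *
np.set_printoptions(precision=2,suppress=True)
state(); q=r.get_obs()['joints']; p0,R0=fk(q)
from scipy.spatial.transform import Slerp
yaw=24.3; X=np.array([np.cos(np.radians(yaw)),np.sin(np.radians(yaw)),0]); S=np.array([.5586,.306,.1852])
A=[S-.12*X+[0,0,.2],S-.1*X+[0,0,.1],S-.05*X+[0,0,.04],S]
for a in A:
    p1,R1=target(a,yaw,40.5); sl=Slerp([0,1],Ro.concatenate([R0,R1]))
    for u in np.linspace(.1,1,10): q,e=step(q,p0+(p1-p0)*u,sl(u),8)
    print(q,round(e,4)); p0,R0=p1,R1
rel([(a.round(4),yaw,40.5) for a in A[:2]])
```

```text
grasp pt [0.56 0.17 0.62] yaw 17.99 y_z 0.116 tilt 76.66 joints [-0.54  0.11  0.22  1.99  3.24  0.29 -1.8 ]
[-0.82  0.23  0.24  2.16  1.28  0.11  0.13] 0.0299
[-0.42  0.51 -0.36  2.26  2.28  0.45 -0.89] 0.0
[-0.39  0.69 -0.4   2.17  2.38  0.55 -0.93] 0.0
[-0.39  0.81 -0.37  2.04  2.41  0.54 -0.91] 0.0
t 11.25 tcp [0.58 0.18 0.62] F [ 0.6 -0.6 -2.4] w 22.9 ff 79.3
[0.45 0.26 0.39] 24.3 40.5 dp [-0.49  0.34 -0.98] turn [-0.11  0.17  0.05] deg 37.5
[0.47 0.26 0.29] 24.3 40.5 dp [-0.41  0.38 -1.38] turn [-0.11  0.17  0.05] deg 37.5
```

The wrist has flipped (q5≈3.24, q6≈0.29). Next I'll plan the descent as a joint interpolation and read off its tool poses.

Run:
```python
from sim import *
np.set_printoptions(precision=3,suppress=True)
yaw=24.3; X=np.array([np.cos(np.radians(yaw)),np.sin(np.radians(yaw)),0]); S=np.array([.5586,.306,.1852])
o=r.get_obs(); q0=o['joints']; qo=o['orientation']; R0=Ro.from_quat(np.r_[qo[1:],qo[0]]); p0=o['eef_pos']
A=S-.1*X+[0,0,.1]
q1,e=step(np.array([-.6,.5,.1,2.28,3.14,.4,-1.7]),*target(A,yaw,40.5),60); print('wp',q1,e)
q=q0
for k in range(1,15):
    qq=q0+(q1-q0)*k/14; p,R=fk(qq); q,e=step(q,p,R); print(k,((p-p0)/.25).round(3).tolist(),((R*R0.inv()).as_rotvec()/np.pi).round(3).tolist(),p.round(2),q.round(2))
```

```text
wp [-0.791  0.48   0.211  2.29   3.008  0.317 -1.643] 2.902757945817205e-16
1 [0.034, 0.058, -0.107] [-0.005, 0.013, 0.004] [0.59 0.19 0.59] [-0.55  0.13  0.22  2.01  3.22  0.29 -1.79]
2 [0.025, 0.102, -0.215] [-0.011, 0.027, 0.008] [0.59 0.2  0.56] [-0.57  0.16  0.22  2.03  3.2   0.3  -1.78]
3 [0.01, 0.144, -0.322] [-0.017, 0.04, 0.012] [0.58 0.21 0.53] [-0.59  0.19  0.22  2.05  3.19  0.3  -1.77]
4 [-0.009, 0.183, -0.429] [-0.024, 0.053, 0.015] [0.58 0.22 0.51] [-0.61  0.21  0.22  2.08  3.17  0.3  -1.76]
5 [-0.033, 0.219, -0.533] [-0.03, 0.066, 0.019] [0.57 0.23 0.48] [-0.63  0.24  0.22  2.1   3.16  0.3  -1.75]
6 [-0.061, 0.251, -0.637] [-0.037, 0.079, 0.023] [0.57 0.24 0.46] [-0.65  0.27  0.23  2.12  3.15  0.3  -1.74]
7 [-0.094, 0.28, -0.738] [-0.045, 0.091, 0.026] [0.56 0.25 0.43] [-0.67  0.29  0.23  2.14  3.14  0.3  -1.74]
8 [-0.13, 0.305, -0.837] [-0.052, 0.103, 0.029] [0.55 0.25 0.41] [-0.69  0.32  0.23  2.16  3.13  0.31 -1.73]
9 [-0.17, 0.327, -0.934] [-0.061, 0.116, 0.032] [0.54 0.26 0.38] [-0.71  0.35  0.23  2.18  3.12  0.31 -1.73]
10 [-0.214, 0.344, -1.029] [-0.069, 0.128, 0.035] [0.53 0.26 0.36] [-0.74  0.37  0.24  2.21  3.11  0.31 -1.72]
11 [-0.26, 0.358, -1.121] [-0.078, 0.14, 0.038] [0.52 0.27 0.34] [-0.76  0.4   0.24  2.23  3.1   0.31 -1.72]
12 [-0.309, 0.368, -1.21] [-0.087, 0.151, 0.041] [0.51 0.27 0.31] [-0.78  0.43  0.24  2.25  3.09  0.31 -1.72]
13 [-0.361, 0.374, -1.296] [-0.096, 0.163, 0.043] [0.49 0.27 0.29] [-0.8   0.46  0.25  2.27  3.08  0.31 -1.71]
14 [-0.414, 0.376, -1.379] [-0.106, 0.174, 0.046] [0.48 0.27 0.27] [-0.82  0.48  0.25  2.29  3.07  0.32 -1.71]
```

Run:
```python
from sim import *
np.set_printoptions(precision=3,suppress=True)
yaw=24.3; X=np.array([np.cos(np.radians(yaw)),np.sin(np.radians(yaw)),0]); S=np.array([.5586,.306,.1852])
o=r.get_obs(); q0=o['joints']; qo=o['orientation']; R0=Ro.from_quat(np.r_[qo[1:],qo[0]]); p0=o['eef_pos']
s=np.array([-.6,.3,.1,2.28,3.14,.4,-1.7])
q1,e1=step(s,*target(S-.12*X+[0,0,.22],yaw,50),80); print('B',q1,e1)
q2,e2=step(q1,*target(S-.1*X+[0,0,.1],yaw,40.5),80); print('wp',q2,e2)
q=q0
for k in range(1,13):
    qq=q0+(q1-q0)*k/12; p,R=fk(qq); q,e=step(q,p,R)
    g=p-.019*R.as_matrix()[:,2]; c=(g-S)@np.c_[X,[-X[1],X[0],0],[0,0,1]]
    print(k,((p-p0)/.25).round(3).tolist(),((R*R0.inv()).as_rotvec()/np.pi).round(3).tolist(),c.round(2),q.round(2))
```

```text
B [-1.021  0.221  0.425  2.285  2.761  0.217 -1.384] 1.9759772074861723e-16
wp [-0.779  0.48   0.192  2.289  2.975  0.317 -1.61 ] 1.9114385781557193e-16
1 [0.014, 0.052, -0.08] [-0.005, 0.011, 0.003] [-0.04 -0.12  0.42] [-0.57  0.12  0.23  2.01  3.19  0.29 -1.76]
2 [-0.015, 0.091, -0.161] [-0.011, 0.022, 0.007] [-0.04 -0.1   0.4 ] [-0.61  0.13  0.24  2.04  3.15  0.28 -1.72]
3 [-0.047, 0.128, -0.242] [-0.017, 0.033, 0.01] [-0.05 -0.09  0.38] [-0.65  0.14  0.26  2.06  3.11  0.27 -1.69]
4 [-0.084, 0.163, -0.321] [-0.023, 0.044, 0.014] [-0.05 -0.08  0.36] [-0.69  0.14  0.28  2.09  3.07  0.27 -1.65]
5 [-0.123, 0.196, -0.399] [-0.03, 0.055, 0.017] [-0.06 -0.07  0.34] [-0.73  0.15  0.3   2.11  3.03  0.26 -1.62]
6 [-0.166, 0.227, -0.475] [-0.037, 0.066, 0.021] [-0.06 -0.06  0.32] [-0.78  0.16  0.32  2.14  3.    0.25 -1.59]
7 [-0.212, 0.254, -0.549] [-0.044, 0.076, 0.025] [-0.07 -0.05  0.3 ] [-0.82  0.17  0.34  2.16  2.96  0.25 -1.56]
8 [-0.261, 0.279, -0.622] [-0.052, 0.086, 0.028] [-0.08 -0.04  0.28] [-0.87  0.18  0.37  2.19  2.93  0.24 -1.53]
9 [-0.312, 0.301, -0.692] [-0.061, 0.096, 0.032] [-0.09 -0.03  0.27] [-0.91  0.19  0.39  2.21  2.9   0.23 -1.51]
10 [-0.366, 0.319, -0.76] [-0.069, 0.106, 0.036] [-0.1  -0.02  0.25] [-0.96  0.2   0.41  2.24  2.87  0.23 -1.48]
11 [-0.422, 0.335, -0.826] [-0.078, 0.115, 0.039] [-0.11 -0.01  0.24] [-1.01  0.21  0.44  2.26  2.84  0.22 -1.46]
12 [-0.479, 0.347, -0.89] [-0.087, 0.125, 0.043] [-0.12  0.    0.22] [-1.05  0.22  0.46  2.29  2.82  0.21 -1.44]
```

{"op": "servo_tool", "data": {
  "rows": [
    {"dp": [0.01, 0.052, -0.08], "turn": [-0.005, 0.011, 0.003], "claw": 10},
    {"dp": [-0.015, 0.091, -0.161], "turn": [-0.011, 0.022, 0.007], "claw": 10},
    {"dp": [-0.047, 0.128, -0.242], "turn": [-0.017, 0.033, 0.01], "claw": 10},
    {"dp": [-0.084, 0.163, -0.321], "turn": [-0.023, 0.044, 0.014], "claw": 10},
    {"dp": [-0.123, 0.196, -0.399], "turn": [-0.03, 0.055, 0.017], "claw": 10},
    {"dp": [-0.166, 0.227, -0.475], "turn": [-0.037, 0.066, 0.021], "claw": 10},
    {"dp": [-0.212, 0.254, -0.549], "turn": [-0.044, 0.076, 0.025], "claw": 10},
    {"dp": [-0.261, 0.279, -0.622], "turn": [-0.052, 0.086, 0.028], "claw": 10},
    {"dp": [-0.312, 0.301, -0.692], "turn": [-0.061, 0.096, 0.032], "claw": 10},
    {"dp": [-0.366, 0.319, -0.76], "turn": [-0.069, 0.106, 0.036], "claw": 10},
    {"dp": [-0.422, 0.335, -0.826], "turn": [-0.078, 0.115, 0.039], "claw": 10},
    {"dp": [-0.479, 0.347, -0.89], "turn": [-0.087, 0.125, 0.043], "claw": 10},
    {"dp": [-0.479, 0.347, -0.89], "turn": [-0.087, 0.125, 0.043], "claw": 10}
  ]
}}

```text
clock: 12.55
eef_pos: [0.4617, 0.2634, 0.3936]
orientation: [0.413, -0.192, 0.886, 0.089]
contact_force: [0.7, 0.1, -2.8]
width: 0.267
finger_force: 79.1
```

Run:
```python
from sim import *
np.set_printoptions(precision=3,suppress=True)
state(); q=r.get_obs()['joints']; p0,R0=fk(q)
from scipy.spatial.transform import Slerp
yaw=24.3; X=np.array([np.cos(np.radians(yaw)),np.sin(np.radians(yaw)),0]); S=np.array([.5586,.306,.1852])
A=[(S-.1*X+[0,0,.1],yaw,40.5)]
for a in A:
    p1,R1=target(*a); sl=Slerp([0,1],Ro.concatenate([R0,R1]))
    for u in np.linspace(.1,1,10): q,e=step(q,p0+(p1-p0)*u,sl(u),8); print(q,round(e,4))
rel(A)
```

```text
grasp pt [0.448 0.257 0.406] yaw 24.41 y_z -0.0001 tilt 50.01 joints [-1.04  0.25  0.47  2.26  2.88  0.21 -1.51]
[-1.004  0.27   0.425  2.267  2.901  0.22  -1.528] 0.0
[-0.968  0.292  0.389  2.272  2.918  0.233 -1.547] 0.0
[-0.937  0.314  0.357  2.277  2.933  0.244 -1.564] 0.0
[-0.909  0.337  0.329  2.281  2.947  0.256 -1.579] 0.0
[-0.884  0.36   0.303  2.284  2.959  0.267 -1.592] 0.0
[-0.861  0.384  0.281  2.287  2.97   0.278 -1.604] 0.0
[-0.841  0.407  0.26   2.289  2.98   0.289 -1.614] 0.0
[-0.822  0.432  0.241  2.29   2.989  0.299 -1.623] 0.0
[-0.805  0.456  0.224  2.29   2.997  0.308 -1.632] 0.0
[-0.79   0.48   0.209  2.29   3.004  0.317 -1.639] 0.0
t 12.55 tcp [0.462 0.263 0.394] F [ 0.7  0.1 -2.8] w 22.8 ff 79.1
[0.467 0.265 0.285] 24.3 40.5 dp [ 0.068  0.026 -0.491] turn [-0.022  0.048 -0.001] deg 9.5
```

Excellent: the arm is in the right branch. I'll descend to 100 mm in front of the hooks and look.

{"op": "servo_tool", "data": {
  "rows": [
    {"dp": [0.01, 0.003, -0.06], "turn": [-0.003, 0.006, 0], "claw": 10},
    {"dp": [0.02, 0.008, -0.14], "turn": [-0.006, 0.013, 0], "claw": 10},
    {"dp": [0.03, 0.012, -0.23], "turn": [-0.01, 0.022, 0], "claw": 10},
    {"dp": [0.045, 0.017, -0.32], "turn": [-0.014, 0.031, 0], "claw": 10},
    {"dp": [0.056, 0.021, -0.41], "turn": [-0.018, 0.04, 0], "claw": 10},
    {"dp": [0.065, 0.025, -0.47], "turn": [-0.021, 0.046, -0.001], "claw": 10},
    {"dp": [0.068, 0.026, -0.49], "turn": [-0.022, 0.048, -0.001], "claw": 10},
    {"dp": [0.068, 0.026, -0.49], "turn": [-0.022, 0.048, -0.001], "claw": 10}
  ]
}}

```text
clock: 13.35
eef_pos: [0.4808, 0.2694, 0.2729]
orientation: [0.341, -0.196, 0.917, 0.073]
contact_force: [0.9, -0.9, -2.2]
width: 0.268
finger_force: 79.0
```

Run:
```python
from h import *
state()
s=snap('wrist','w4'); t=snap('top','t4')
yaw=24.3; X=np.array([np.cos(np.radians(yaw)),np.sin(np.radians(yaw)),0]); S=np.array([.5586,.306,.1852])
rel([((S-.05*X+[0,0,.04]).round(4),yaw,40.5),((S+[0,0,.028]).round(4),yaw,40.5)])
a=s['image'];b=cv2.resize(t['image'][130:250,170:330],(640,480),interpolation=cv2.INTER_CUBIC)
cv2.imwrite('pics/c4.png',cv2.resize(np.vstack([a,b]),(450,600)) if 0 else cv2.resize(np.hstack([a,b]),(800,300),interpolation=cv2.INTER_AREA))
```

```text
grasp pt [0.4694 0.2644 0.2873] yaw 24.11 y_z -0.0004 tilt 40.8 joints [-0.78  0.49  0.2   2.28  3.    0.32 -1.64]
t 13.45 tcp [0.4806 0.2698 0.2737] F [ 0.6 -0.1 -2.6] w 22.7 ff 79.0
[0.513  0.2854 0.2252] 24.3 40.5 dp [ 0.1747  0.0829 -0.2516] turn [-0.0009  0.0019  0.0009] deg 0.4
[0.5586 0.306  0.2132] 24.3 40.5 dp [ 0.3571  0.1653 -0.2996] turn [-0.0009  0.0019  0.0009] deg 0.4
```

View pics/c4.png

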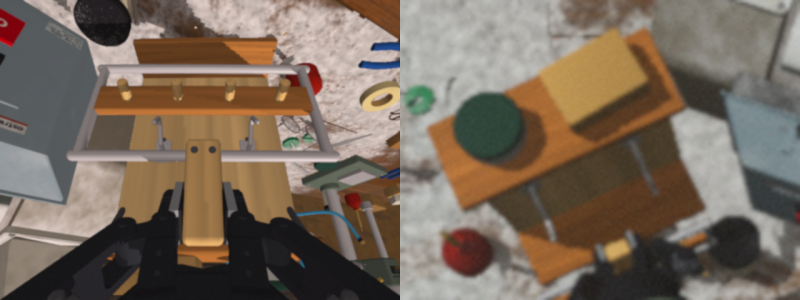

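The wrist half shows the frame upright, its bar running (70,156)-(335,156) with the hooks at (160,130) and (250,130) centred behind it and parallel. The top half shows the hand in front of the hood, clear of the jar.

```bash
cat > bar.py <<'E'
from h import *
def bar(s,y0,xs,h=12):
    uv=[]
    for x in xs:
        col=s['depth'][y0-h:y0+h+1,x]; m=np.where((col>0)&(col<col[col>0].min()+.006))[0]; uv.append((x,y0-h+m.mean()))
    P=axispt(s,uv); c=np.polyfit(np.array(uv)[:,0],P,1); 
    d=c[0]/np.linalg.norm(c[0]); return P,d
E
python3 - <<'E'
from bar import *
np.set_printoptions(precision=4,suppress=True)
s=pickle.load(open('pics/w4.pkl','rb')); sc=1.6
yaw=24.3; X=np.array([np.cos(np.radians(yaw)),np.sin(np.radians(yaw)),0]); M=np.c_[X,[-X[1],X[0],0],[0,0,1]]; S0=np.array([.5586,.306,.15])
for y0,xs in((249,(150,180,210,390,430,470,500)),(112,(180,200,260,300,360,420,460))):
    P,d=bar(s,y0,xs); d=d@M; L=(P-S0)@M; print(L); print('dir',d)
o,dd=rays(s,[(112,249),(535,249)]); P,d=bar(s,249,(150,210,430,500)); z=P[:,2].mean(); E=o+dd*((z-o[2])/dd[:,2])[:,None]; print('ends',(E-S0)@M)
E
```

```text
[[-0.0985 -0.0779  0.0997]
 [-0.0983 -0.0647  0.0996]
 [-0.0982 -0.0516  0.0996]
 [-0.0976  0.0268  0.0997]
 [-0.0976  0.0443  0.0998]
 [-0.0973  0.0619  0.0999]
 [-0.0975  0.075   0.1001]]
dir [0.0071 1.     0.0022]
[[-0.0981 -0.0834  0.0096]
 [-0.0978 -0.0722  0.0093]
 [-0.0982 -0.0381  0.0094]
 [-0.0982 -0.0156  0.0092]
 [-0.0975  0.0182  0.0096]
 [-0.0975  0.052   0.0099]
 [-0.0974  0.0747  0.0101]]
dir [0.0045 1.     0.004 ]
ends [[-0.0981 -0.095   0.0998]
 [-0.0979  0.0905  0.0998]]
```

{"op": "servo_tool", "data": {
  "rows": [
    {"dp": [0.04, 0.02, -0.06], "turn": [0, 0, 0], "claw": 10},
    {"dp": [0.09, 0.04, -0.14], "turn": [0, 0, 0], "claw": 10},
    {"dp": [0.14, 0.065, -0.21], "turn": [0, 0.001, 0.001], "claw": 10},
    {"dp": [0.18, 0.085, -0.26], "turn": [-0.001, 0.002, 0.001], "claw": 10},
    {"dp": [0.21, 0.099, -0.275], "turn": [-0.001, 0.002, 0.001], "claw": 10},
    {"dp": [0.24, 0.113, -0.28], "turn": [-0.001, 0.002, 0.001], "claw": 10},
    {"dp": [0.27, 0.126, -0.28], "turn": [-0.001, 0.002, 0.001], "claw": 10},
    {"dp": [0.3, 0.14, -0.28], "turn": [-0.001, 0.002, 0.001], "claw": 10},
    {"dp": [0.33, 0.153, -0.28], "turn": [-0.001, 0.002, 0.001], "claw": 10},
    {"dp": [0.35, 0.162, -0.28], "turn": [-0.001, 0.002, 0.001], "claw": 10},
    {"dp": [0.357, 0.165, -0.28], "turn": [-0.001, 0.002, 0.001], "claw": 10},
    {"dp": [0.357, 0.165, -0.28], "turn": [-0.001, 0.002, 0.001], "claw": 10}
  ]
}}

```text
clock: 14.65
eef_pos: [0.5693, 0.3111, 0.2024]
orientation: [0.337, -0.198, 0.918, 0.073]
contact_force: [-0.2, 1.4, -13.5]
width: 0.268
finger_force: 81.1
```

Run:
```python
from h import *
state()
s=snap('wrist','w5')
yaw=24.3; S=np.array([.5586,.306,.1852])
rel([(S.round(4),yaw,40.5)])
cv2.imwrite('pics/c5.png',cv2.resize(s['image'][160:310,90:560],(800,255),interpolation=cv2.INTER_CUBIC))
```

```text
grasp pt [0.5581 0.306  0.2169] yaw 24.35 y_z -0.0001 tilt 40.33 joints [-0.68  0.72  0.14  2.05  3.05  0.32 -1.66]
t 14.7 tcp [0.5692 0.3111 0.2024] F [  0.6   0.1 -14.4] w 22.6 ff 80.9
[0.5586 0.306  0.1852] 24.3 40.5 dp [ 2.500e-03 -1.000e-04 -1.267e-01] turn [ 0.0004 -0.0008 -0.0003] deg 0.2
```

View pics/c5.png

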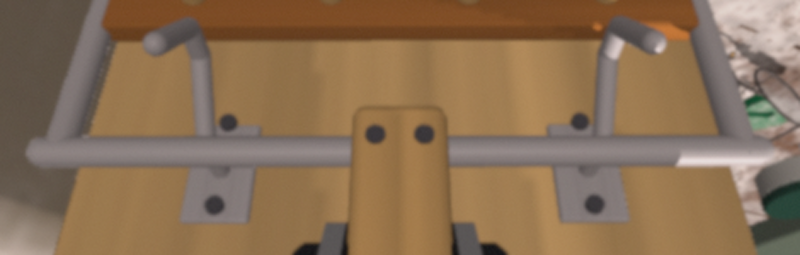

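The crop shows the bar past both hook tips, at (155,42) and (655,42), and over the hook rods ahead of the plates. There is about 11 N of downward force, probably the gripper brushing the hood, so I'll check the x offset and lower.

Run:
```python
from bar import *
np.set_printoptions(precision=4,suppress=True)
s=pickle.load(open('pics/w5.pkl','rb'))
yaw=24.3; X=np.array([np.cos(np.radians(yaw)),np.sin(np.radians(yaw)),0]); M=np.c_[X,[-X[1],X[0],0],[0,0,1]]; S0=np.array([.5586,.306,.15])
k=800/470
c=lambda x,y:(90+x/k,160+y/k)
t=[c(150,44),c(658,44)]
print('tips',(onz(s,t,.163)-S0)@M,(dep(s,t)-S0)@M)
P,d=bar(s,249,(140,180,260,380,440,480),8); print('bar',(P-S0)@M,d@M)
print('hook rod depth',(dep(s,[c(203,100),c(203,75),c(604,100),c(606,75)])-S0)@M)
print('board',(dep(s,[c(300,80),c(500,80)])-S0)@M)
```

```text
tips [[-0.0233 -0.0598  0.013 ]
 [-0.0235  0.0616  0.013 ]] [[-0.0242 -0.0593  0.0138]
 [-0.0252  0.0607  0.0144]]
bar [[-0.0001 -0.081   0.0293]
 [-0.0006 -0.0631  0.0296]
 [ 0.0004 -0.0283  0.029 ]
 [-0.0003  0.0239  0.0293]
 [-0.0003  0.0502  0.0292]
 [-0.0002  0.0678  0.0292]] [-0.0006  1.     -0.001 ]
hook rod depth [[ 0.0124 -0.0578  0.0047]
 [ 0.007  -0.0572 -0.0004]
 [ 0.0114  0.0596  0.0052]
 [ 0.0072  0.0601 -0.0007]]
board [[ 0.0449 -0.0361 -0.0265]
 [ 0.044   0.0363 -0.026 ]]
```

{"op": "servo_tool", "data": {
  "rows": [
    {"dp": [0, 0, -0.02], "turn": [0, 0, 0], "claw": 10},
    {"dp": [0, 0, -0.04], "turn": [0, 0, 0], "claw": 10},
    {"dp": [0, 0, -0.06], "turn": [0, 0, 0], "claw": 10},
    {"dp": [0, 0, -0.08], "turn": [0, 0, 0], "claw": 10},
    {"dp": [0, 0, -0.095], "turn": [0, 0, 0], "claw": 10},
    {"dp": [0, 0, -0.105], "turn": [0, 0, 0], "claw": 10},
    {"dp": [0, 0, -0.105], "turn": [0, 0, 0], "claw": 10}
  ]
}}

```text
clock: 15.4
eef_pos: [0.5697, 0.3112, 0.1762]
orientation: [0.337, -0.198, 0.917, 0.073]
contact_force: [0.3, 0.5, -2.0]
width: 0.269
finger_force: 81.7
```

{"op": "servo_tool", "data": {
  "rows": [
    {"dp": [0, 0, -0.005], "turn": [0, 0, 0], "claw": 10},
    {"dp": [0, 0, -0.01], "turn": [0, 0, 0], "claw": 10},
    {"dp": [0, 0, -0.01], "turn": [0, 0, 0], "claw": 10}
  ]
}}

```text
clock: 15.7
eef_pos: [0.5697, 0.3112, 0.1741]
orientation: [0.338, -0.198, 0.917, 0.073]
contact_force: [0.8, -0.0, -3.0]
width: 0.266
finger_force: 81.7
```

Run:
```python
from bar import *
np.set_printoptions(precision=4,suppress=True)
state(); rel([]); s=snap('wrist','w6')
yaw=24.3; X=np.array([np.cos(np.radians(yaw)),np.sin(np.radians(yaw)),0]); M=np.c_[X,[-X[1],X[0],0],[0,0,1]]; S0=np.array([.5586,.306,.15])
P,d=bar(s,249,(140,180,220,260,380,440,480),8); print('bar',(P-S0)@M,d@M)
```

```text
grasp pt [0.5584 0.3062 0.1885] yaw 24.35 y_z -0.0 tilt 40.41 joints [-0.67  0.78  0.13  2.07  3.05  0.4  -1.67]
t 15.7 tcp [0.5697 0.3112 0.1741] F [ 0.8 -0.  -3. ] w 22.7 ff 81.7
bar [[ 0.0002 -0.081   0.001 ]
 [-0.0125 -0.0583  0.0048]
 [ 0.0007 -0.0459  0.0007]
 [ 0.0002 -0.0283  0.0009]
 [ 0.0005  0.024   0.0007]
 [ 0.      0.0501  0.001 ]
 [-0.0178  0.0596  0.0087]] [-0.0396  0.999   0.021 ]
```

{"op": "servo_tool", "data": {
  "rows": [
    {"dp": [0, 0, -0.004], "turn": [0, 0, 0], "claw": 10},
    {"dp": [0, 0, -0.006], "turn": [0, 0, 0], "claw": 10},
    {"dp": [0, 0, -0.006], "turn": [0, 0, 0], "claw": 10}
  ]
}}

```text
clock: 16.05
eef_pos: [0.5698, 0.3113, 0.1728]
orientation: [0.338, -0.198, 0.917, 0.073]
contact_force: [-0.6, -0.2, -0.0]
width: 0.275
finger_force: 82.1
```

{"op": "servo_tool", "data": {
  "rows": [
    {"dp": [0, 0, -0.004], "turn": [0, 0, 0], "claw": 10},
    {"dp": [0, 0, -0.004], "turn": [0, 0, 0], "claw": 10}
  ]
}}

```text
clock: 16.25
eef_pos: [0.57, 0.3114, 0.1724]
orientation: [0.338, -0.198, 0.917, 0.073]
contact_force: [-5.0, -2.7, 10.9]
width: 0.267
finger_force: 84.1
```

Run:
```python
from bar import *
np.set_printoptions(precision=4,suppress=True)
state(); print(r.get_obs()['torque'],r.get_obs()['contact_force']); s=snap('wrist','w7')
yaw=24.3; X=np.array([np.cos(np.radians(yaw)),np.sin(np.radians(yaw)),0]); M=np.c_[X,[-X[1],X[0],0],[0,0,1]]; S0=np.array([.5586,.306,.15])
P,d=bar(s,249,(130,150,220,250,260,380,400,440,520),8); print('bar',(P-S0)@M)
```

```text
grasp pt [0.5588 0.3063 0.1869] yaw 24.35 y_z 0.0002 tilt 40.52 joints [-0.67  0.78  0.13  2.08  3.05  0.41 -1.67]
[-0.0655  0.388  -0.0027] [-5.0364 -2.7319 10.8656]
bar [[ 0.0007 -0.0855 -0.0007]
 [ 0.0006 -0.0765 -0.0007]
 [ 0.0009 -0.0458 -0.0009]
 [ 0.0007 -0.0326 -0.0008]
 [ 0.0004 -0.0282 -0.0006]
 [ 0.0008  0.024  -0.001 ]
 [ 0.0007  0.0327 -0.0008]
 [ 0.0006  0.0501 -0.0008]
 [ 0.0002  0.0853 -0.0006]]
```

Both ends are level at hook height and share the load. I'll ease the preload and release.

{"op": "servo_tool", "data": {
  "newtons": 20,
  "rows": [
    {"dp": [0, 0, 0.003], "turn": [0, 0, 0], "claw": 10},
    {"dp": [0, 0, 0.003], "turn": [0, 0, 0], "claw": 10},
    {"dp": [0, 0, 0.003], "turn": [0, 0, 0], "claw": 24},
    {"dp": [0, 0, 0.003], "turn": [0, 0, 0], "claw": 26},
    {"dp": [0, 0, 0.003], "turn": [0, 0, 0], "claw": 28},
    {"dp": [0, 0, 0.003], "turn": [0, 0, 0], "claw": 32},
    {"dp": [0, 0, 0.003], "turn": [0, 0, 0], "claw": 38},
    {"dp": [0, 0, 0.003], "turn": [0, 0, 0], "claw": 45},
    {"dp": [0, 0, 0.003], "turn": [0, 0, 0], "claw": 45},
    {"dp": [0, 0, 0.003], "turn": [0, 0, 0], "claw": 45}
  ]
}}

```text
clock: 17.3
eef_pos: [0.5697, 0.3112, 0.1724]
orientation: [0.338, -0.198, 0.917, 0.073]
contact_force: [0.1, -0.3, -0.1]
width: 0.526
finger_force: 0.0
```

Run:
```python
from bar import *
np.set_printoptions(precision=4,suppress=True)
state(); rel([]); s=snap('wrist','w8')
yaw=24.3; X=np.array([np.cos(np.radians(yaw)),np.sin(np.radians(yaw)),0]); M=np.c_[X,[-X[1],X[0],0],[0,0,1]]; S0=np.array([.5586,.306,.15])
P,d=bar(s,249,(130,150,220,250,380,400,440,520),8); print('bar',(P-S0)@M)
P,d=bar(s,112,(200,260,420,460)); print('bot',(P-S0)@M)
print('retreat 0.15 m dp', (-.85*X*.15+[0,0,.53*.15])/.25)
```

```text
grasp pt [0.5585 0.3062 0.1868] yaw 24.35 y_z -0.0 tilt 40.41 joints [-0.67  0.78  0.13  2.08  3.05  0.41 -1.67]
t 17.3 tcp [0.5697 0.3112 0.1724] F [ 0.1 -0.3 -0.1] w 44.9 ff 0.0
bar [[ 0.0003 -0.0855 -0.0007]
 [ 0.0004 -0.0766 -0.0008]
 [ 0.0003 -0.0458 -0.0008]
 [ 0.0002 -0.0326 -0.0008]
 [-0.      0.0239 -0.0007]
 [-0.0001  0.0326 -0.0006]
 [-0.      0.05   -0.0007]
 [-0.0003  0.0852 -0.0006]]
bot [[ 0.0016 -0.071  -0.0905]
 [ 0.0011 -0.0368 -0.0905]
 [ 0.0009  0.0538 -0.0907]
 [ 0.0007  0.0765 -0.0902]]
retreat 0.15 m dp [-0.4648 -0.2099  0.318 ]
```

The frame hangs level and plumb, held by the hooks alone. I'll retreat.

{"op": "servo_tool", "data": {
  "rows": [
    {"dp": [-0.04, -0.018, 0.027], "turn": [0, 0, 0], "claw": 45},
    {"dp": [-0.1, -0.045, 0.068], "turn": [0, 0, 0], "claw": 45},
    {"dp": [-0.17, -0.077, 0.116], "turn": [0, 0, 0], "claw": 45},
    {"dp": [-0.25, -0.113, 0.171], "turn": [0, 0, 0], "claw": 45},
    {"dp": [-0.33, -0.149, 0.226], "turn": [0, 0, 0], "claw": 45},
    {"dp": [-0.4, -0.181, 0.274], "turn": [0, 0, 0], "claw": 45},
    {"dp": [-0.46, -0.21, 0.318], "turn": [0, 0, 0], "claw": 45},
    {"dp": [-0.46, -0.21, 0.45], "turn": [0, 0, 0], "claw": 45},
    {"dp": [-0.46, -0.21, 0.5], "turn": [0, 0, 0], "claw": 45},
    {"dp": [-0.46, -0.21, 0.5], "turn": [0, 0, 0], "claw": 45},
    {"dp": [-0.46, -0.21, 0.5], "turn": [0, 0, 0], "claw": 45},
    {"dp": [-0.46, -0.21, 0.5], "turn": [0, 0, 0], "claw": 45}
  ]
}}

```text
clock: 18.55
eef_pos: [0.4545, 0.2586, 0.2965]
orientation: [0.337, -0.198, 0.918, 0.073]
contact_force: [-1.0, 1.0, -0.7]
width: 0.53
finger_force: 0.0
```

Run:
```python
from bar import *
np.set_printoptions(precision=4,suppress=True)
state(); rel([])
yaw=24.3; X=np.array([np.cos(np.radians(yaw)),np.sin(np.radians(yaw)),0]); M=np.c_[X,[-X[1],X[0],0],[0,0,1]]; S0=np.array([.5586,.306,.15])
s=snap('wrist','w9'); s2=snap('wrist','w10')
print('motion',np.abs(s['image'].astype(int)-s2['image']).max(), np.abs(s['depth']-s2['depth']).mean())
# frame points: everything between bench and hood near the hanging plane
vv,uu=np.mgrid[0:480:3,0:640:3]; uv=np.c_[uu.ravel(),vv.ravel()]
L=(dep(s,uv)-S0)@M; k=(abs(L[:,0])<.012)&(abs(L[:,1])<.1)&(L[:,2]>-.11)&(L[:,2]<.07)&(s['depth'][uv[:,1],uv[:,0]]>0)
Q=L[k]; print(len(Q),Q.min(0),Q.max(0))
t=Q[(Q[:,2]>-.01)&(Q[:,2]<.009)]
for a,b in((-.1,-.07),(-.05,-.02),(.02,.05),(.07,.1)):
    w=t[(t[:,1]>a)&(t[:,1]<b)]; print(a,len(w),w.mean(0) if len(w) else '')
```

```text
grasp pt [0.4433 0.2536 0.3109] yaw 24.35 y_z -0.0004 tilt 40.34 joints [-0.83  0.4   0.25  2.31  2.97  0.26 -1.61]
t 18.55 tcp [0.4545 0.2586 0.2965] F [-1.   1.  -0.7] w 45.3 ff 0.0
motion 46 0.0040996387
1128 [-0.0118 -0.0957 -0.0914] [0.0117 0.0945 0.0583]
-0.1 35 [-0.0016 -0.0836  0.0007]
-0.05 33 [-0.0012 -0.0357  0.0021]
0.02 36 [-0.0017  0.0349  0.0022]
0.07 33 [-0.0022  0.0829  0.0004]
```

Run:
```python
from h import *
a=pickle.load(open('pics/top.pkl','rb'))['image']; b=snap('top','tend')['image']
def cen(i,box,f):
    x0,x1,y0,y1=box; h=cv2.cvtColor(i,cv2.COLOR_BGR2HSV)[y0:y1,x0:x1]; m=f(h); return np.argwhere(m).mean(0).round(2),m.sum()
for n,bx,f in(('can',(183,212,215,245),lambda h:((h[...,0]<8)|(h[...,0]>172))&(h[...,1]>150)),('green lid',(185,225,160,200),lambda h:(abs(h[...,0].astype(int)-80)<20)&(h[...,1]>80)),('block',(432,468,245,275),lambda h:(abs(h[...,0].astype(int)-14)<5)&(h[...,2]>140)),('jar',(290,318,213,240),lambda h:h[...,2]<55)):
    print(n,cen(a,bx,f),cen(b,bx,f))
```

```text
can (array([15.35, 10.44]), np.int64(110)) (array([15.6 , 10.34]), np.int64(110))
green lid (array([17.97, 19.74]), np.int64(131)) (array([18.24, 19.98]), np.int64(107))
block (array([13.28, 20.21]), np.int64(397)) (array([12.34, 18.97]), np.int64(453))
jar (array([14.18, 12.78]), np.int64(319)) (array([14.43, 12.68]), np.int64(337))
```

```bash
python3 -c "
from station import r
print(r.finish_job())"
```

```text
the job is handed in; nothing more can be done
None
```

The peg rack frame hangs level and plumb on both hooks, pegs facing out, and the job is handed in at about 19 s. Moving in, the gripper briefly pressed something with about 11 N, probably the hood, and the other things look unmoved.

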